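# Fetch the horn anvil from the crowded tool tray

## Robot

A 7-joint arm with a two-finger parallel gripper is mounted at the origin on the work surface. World frame = base frame: x ahead of the robot, y to its left, z up, the work surface at z = 0. Lengths are in m, angles in rad, forces in N, time in s.
With the tool pointing down it reaches from about 0.425 to 0.925 m from the base axis. Payload 6.8 kg.
Tool frame: the origin (TCP) lies at the very end of the fingers, on their centre line; the grasp point (between the pads) lies 19 mm behind it; z points along the fingers, y is the line along which they close (so a half turn about z gives the same grasp; the last joint's range is limited). The gripper opens to 88 mm and grips with 3 to 60 N. Pads are 20 mm wide; open, the fingers measure 115 mm over their backs; the gripper's body (75 mm by 178 mm) begins 61 mm behind the grasp point.
Start: joints at [-1.28, 0.477, 0.022, 1.555, -0.011, 1.109, -0.083], TCP at [0.262, 0.622, 0.223] pointing down, gripper open.
Joint ranges: [-2.96, 2.96], [-0.34, 2.1], [-1.41, 1.46], [0.24, 2.44], [-1.37, 4.51], [0.17, 1.92], [-2.96, 2.96]. Speed limits (rad/s): [2.39, 2.39, 3.14, 3.14, 3.14, 3.14, 3.14].

## Interface

Orientations are given as a rotation vector (axis times angle).
In Python, from rig import r, vision gives the robot as it stands.
- The arm moves only by the shell command python3 -m inch 'ROWS' [FORCE]. ROWS is JSON, a list of rows, each an object of numbers: "wx", "wy", "wz": the turn, a rotation vector about the world's x, y, z in degrees; "dx", "dy", "dz": the shift along the world's x, y, z in cm; "hand": the opening, from 0 (shut) to 1 (fully open). In form: [{"wx": .., "wy": .., "wz": .., "dx": .., "dy": .., "dz": .., "hand": ..}, ...]. A call has 1 to 8 rows; each row shifts and turns the commanded pose from where the row before left it; what a row does not reach is not made up. A row lasts 1/8 s, in which the tool goes at most 62.5 mm and 10.7 degrees, less where a joint would pass 70% of its speed; a pose out of reach is approached as far as the arm can. A call with a gripper value outside its range is refused whole. The fingers move at their own pace and stop on an object; FORCE is the grip in N (left out, the last holds). Time passes only in rows, so rows that do not move let the fingers close. It gives the time, the measured TCP pose, the force, the opening and the grip force at its end, in the units of the state.
- r.sense(): the state, without advancing time (a new reading comes with each control period).
- vision.read_camera(name): name is "side" or "top"; returns a dict with "frame" (400x640x3 uint8, blue, green, red), "z_map" (400x640 float32, m along the optical axis (not along the pixel's ray), 0 where there is no reading), "K" (3x3 intrinsics, pixels), "k1" (the pictures are not rectified: a ray, as slopes to the right and down, at radius r is drawn at 1 + k1 r^2 times it, then the intrinsics apply), "rvec" (rotation vector, rad) and "tvec" (3), from world to camera coordinates, as OpenCV has them. Camera axes: x right, y down, z forward; pixel columns grow to the right and rows downward; lengths in m; the calibration is good to about 2 mm. A picture is of the moment at which its call begins.
- r.finish_job(): hands the job in; it is judged then, once.
The state is a dict: "time_s": time; "q": joint angles; "joint_vel": joint speeds; "effort": joint torques, N m; "tcp_pos": TCP position; "ee_rot": TCP orientation; "ft_force": force on the tool from outside, world axes, zero at the start; "torque": the same for the moment, N m; "width": finger opening in m; "grasp_force": force on a finger pad.
Only numpy, scipy, OpenCV 4.12 (cv2) and the standard library are available. Lean on these libraries where they do the work, as an engineer would, in place of code of your own. Each camera call takes 0.05 s, during which the arm holds its last target. There are 200 camera calls.

## Task

I need the little horn anvil that is hemmed in at the middle of the wooden tray: first stand the brown bottle, the red canister and the wooden mallet out of the way on the blue mat, then set the anvil upright with its foot in the middle of the round log block. After that put the bottle, canister and mallet back in the tray, each upright on its own spot where it stood before, to about a centimetre. Never tip any of these over, and do not disturb the wax tin or the yellow bowl.

Things in the scene. Friction and masses are not known exactly. Their poses are not given: they have to be found in the camera images.
- anvil: Small steel horn anvil, loose, 0.66 kg, in the middle of the tray between the three tall things. Origin: centre of its foot's underside; z up. Foot 44 (x) by 50 (y) mm. The upper part is a block 28 mm wide in x, 56 mm long in y, from 34 to 56 mm up (flat sides: grip across x, about 45 mm up). Round horn to y = +64 mm, square heel to y = -44 mm. Balanced near its origin.
- bottle: Brown glass bottle with paper label and white screw cap, loose, round, about 0.25 kg. Origin: centre of its underside; z up. Body diameter 50 mm up to 82 mm, shoulder to a 28 mm neck at 97 mm, cap diameter 32 mm from 102 mm to the top at 130 mm.
- canister: Red metal canister with brass bands and a brass lid knob (lid and canister are one piece), loose, round, about 0.25 kg. Origin: centre of its underside; z up. Body diameter 51 mm up to 101 mm, thin stem, knob diameter 26 mm from 110 mm to the top at 136 mm.
- mallet: Wooden mallet standing on its pear-shaped pale head with the dark handle straight up, loose, round, about 0.15 kg. Origin: centre of the flat underside of the head (45 mm diameter); z up. Head at most 50 mm in diameter, up to 70 mm; straight handle diameter 24 mm from 70 mm to 137 mm, rounded top at 145 mm.
- tray: Shallow pale wooden tray, fixed, 190 (x) by 250 (y) mm. Origin: centre of its underside; floor 8 mm and rim 25 mm above it, walls 8 mm. Of the tall things two stand side by side at x = -56, y = +-32 mm and one at x = +56, y = 0, about; which is where changes. The anvil is near the centre. Fixed oilstone (30 by 62 mm, top at 32 mm) at x = 62, y = -78 mm.
- mat: Blue bench mat, fixed, 130 mm (x) by 240 mm (y), 4 mm thick, flat: the place to set the three things aside. Origin: centre of its underside.
- log: Round log block with growth rings on top, fixed, 180 mm in diameter (186 mm at its widest), 60 mm high: the place for the anvil. Origin: centre of its underside; the flat top is 60 mm above it.
- wax_tin: Low round green and yellow wax tin, loose, 58 mm in diameter, 24 mm high, in the +x, +y corner of the tray. Stays where it is. Origin: centre of its underside.
- bowl: Yellow bowl with short punches in it, loose, 104 mm in diameter, 38 mm high, beyond the work area. Stays where it is. Origin: centre of its underside.
Mind the look-alikes: they are no part of the job. What is shaped like the mallet but green or turquoise is not meant.

How it is judged:
On the way, in this order (a step that is already met when the one before it is completed fails the run):
1. the bottle, canister and mallet all stand upright on the blue mat (x of bottle in the frame of mat between -0.055 and 0.055 m and y of bottle in the frame of mat between -0.11 and 0.11 m and z of bottle in the frame of mat between 0.001 and 0.008 m and angle between each of bottle, canister, mallet's own z axis and vertical below 0.08 rad and linear speed of each of bottle, canister, mallet below 0.03 m/s and x of canister in the frame of mat between -0.055 and 0.055 m and y of canister in the frame of mat between -0.11 and 0.11 m and z of canister in the frame of mat between 0.001 and 0.008 m and x of mallet in the frame of mat between -0.055 and 0.055 m and y of mallet in the frame of mat between -0.11 and 0.11 m and z of mallet in the frame of mat between 0.001 and 0.008 m), for 0.2 s.
2. the anvil stands upright, released, with its foot in the middle of the log block (horizontal distance between anvil and log below 0.015 m and z of anvil in the frame of log between 0.057 and 0.064 m and angle between anvil's own z axis and vertical below 0.06 rad and linear speed of anvil below 0.03 m/s and contact force between anvil and the fingers below 0.1 N), for 0.2 s.
At the end, for the whole second after the job is handed in: The anvil stands upright and at rest on the log block, its foot within 15 mm of the block's centre, and the bottle, canister and mallet stand upright and at rest in the tray, each within 12 mm of where it stood at the start; all are released (all of step 2 and distance of each of bottle, canister, mallet from where it was at the start of the episode below 0.012 m and angle between each of bottle, canister, mallet's own z axis and vertical below 0.08 rad and linear speed of each of bottle, canister, mallet below 0.03 m/s); the robot touches nothing.
It fails at once if the bottle, canister, mallet or anvil is tipped by more than 30 degrees (angle between any of bottle, canister, mallet, anvil's own z axis and vertical above 0.52 rad).
It fails at once if the wax tin or the yellow bowl is shifted by more than 20 mm (distance of any of wax_tin, bowl from where it was at the start of the episode above 0.02 m).
It also fails if it takes over 134 s, if anything falls off the work surface, if the arm or the gripper's body presses on something with over 40 N, if the wrist force passes 120 N, or if a joint passes its speed limit or range.

## Working session

There is one attempt and no reset: what is moved stays moved. The work goes in short steps, Python scripts to look and compute and a shell command to move; the robot and the scene stay as the last step left them, time stands still between calls to the robot, and variables do not carry over. Pictures are saved under pics/ and viewed, at most 14 in all, crops included, and the job is handed in when it is done.

```bash
ls; mkdir -p pics; cat > h.py <<'E'
import numpy as np, cv2, json
from rig import r, vision
def cam(n, save=None):
    c=vision.read_camera(n); c['R']=cv2.Rodrigues(np.array(c['rvec'],float))[0]; c['t']=np.array(c['tvec'],float)
    if save: cv2.imwrite(f'pics/{save}.png',c['frame'])
    return c
def slopes(c,uv):
    k=np.array([c['k1'],0,0,0],float)
    return cv2.undistortPoints(np.array(uv,float).reshape(-1,1,2),np.array(c['K'],float),k).reshape(-1,2)
def ray(c,uv):
    s=slopes(c,uv); d=np.c_[s,np.ones(len(s))]@c['R']; return -c['R'].T@c['t'], d
def onz(c,uv,z):
    o,d=ray(c,uv); return o+d*((z-o[2])/d[:,2])[:,None]
def pts(c,uv):
    uv=np.array(uv).reshape(-1,2); z=c['z_map'][uv[:,1].astype(int),uv[:,0].astype(int)]
    s=slopes(c,uv); return (np.c_[s,np.ones(len(s))]*z[:,None]-c['t'])@c['R']
def cloud(c):
    v,u=np.mgrid[0:400,0:640]; P=pts(c,np.c_[u.ravel(),v.ravel()]).reshape(400,640,3); P[c['z_map']<=0]=np.nan; return P
E
python3 - <<'E'
from h import *
for n in('top','side'):
    c=cam(n,n+'0'); print(n,c['k1'],(-c['R'].T@c['t']).round(3),c['R'][2].round(2),np.array(c['K'])[0].round(0))
print(r.sense())
E
```

```text
pics
top -0.14528086452011024 [ 0.413 -0.058  1.318] [ 0.07  0.01 -1.  ] [476.   0. 318.]
side -0.09425544134339321 [-0.033 -0.88   0.87 ] [ 0.42  0.63 -0.65] [472.   0. 326.]
{'time_s': 0.1, 'q': array([-1.28009373,  0.47770138,  0.02232796,  1.55635541, -0.01154574,
        1.10932615, -0.08308004]), 'joint_vel': array([ 0.00173955, -0.00249746, -0.0016435 , -0.00346044,  0.00109484,
       -0.00178385,  0.00033466]), 'effort': array([ 4.11958885e-03, -5.84089565e+01,  1.53996695e+00, -2.73312110e+01,
       -5.41652099e-02,  1.31510201e-02,  6.53631560e-05]), 'tcp_pos': array([0.26188607, 0.62151799, 0.22178824]), 'ee_rot': array([-6.22193177e-01, -3.07909977e+00,  2.58128534e-03]), 'ft_force': array([-0.03878074,  0.30586344, -0.08745307]), 'torque': array([ 0.01266994, -0.01090672, -0.01277001]), 'grasp_force': 0.0, 'width': 0.08787043640328952}
```

View pics/top0.png

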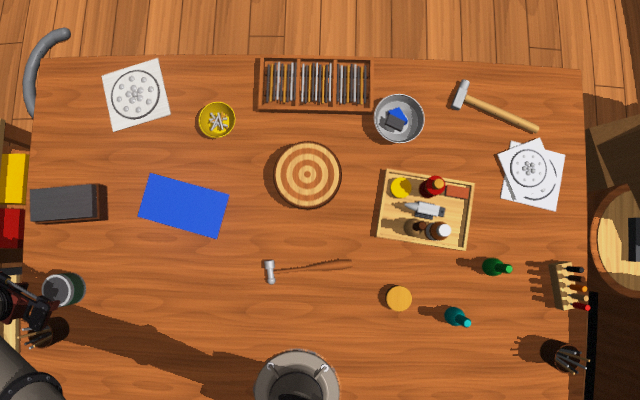

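View pics/side0.png

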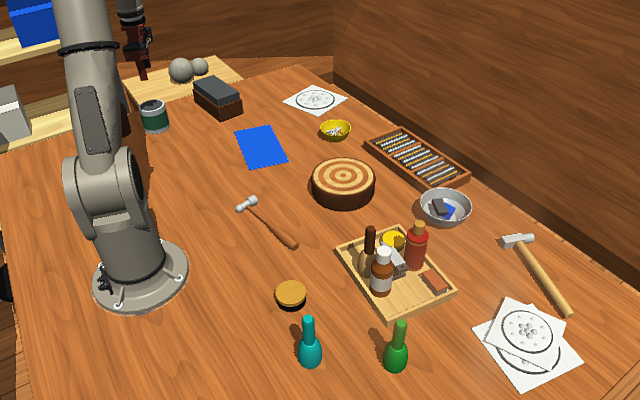

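Top view: the tray is around (425,208), with the canister knob at about (432,187), bottle cap at about (441,230), mallet at about (415,227) and anvil at about (430,210). The log is at (307,175), the mat at (183,206) and the bowl at (216,120). Mallet-shaped candidates are the green one at (495,267) top / (397,350) side, the turquoise one at (458,317) / (309,343), and the dark-handled, pale-headed one in the tray at about (415,227) / (369,250). The one in the tray fits the description. I'll confirm it in a crop while measuring.

```bash
python3 - <<'E'
from h import *
t=cam('top'); s=cam('side')
a=cv2.resize(t['frame'][160:260,365:485],None,fx=4,fy=4,interpolation=2); b=cv2.resize(s['frame'][210:325,325:463],None,fx=4*100/115,fy=4*100/115,interpolation=2)
h=min(a.shape[0],b.shape[0]); im=np.hstack([a[:h],b[:h]]); im=cv2.resize(im,None,fx=790/im.shape[1],fy=790/im.shape[1]); cv2.imwrite('pics/crop1.png',im)
def big(m):
    n,l,st,ce=cv2.connectedComponentsWithStats(m.astype(np.uint8)); i=1+np.argmax(st[1:,4]); return l==i
for n,c in(('top',t),('side',s)):
    P=cloud(c); hsv=cv2.cvtColor(c['frame'],cv2.COLOR_BGR2HSV)
    m=big((abs(hsv[...,0].astype(int)-112)<10)&(hsv[...,1]>150)&(P[...,0]>.4)&(P[...,1]>.2))
    cn=max(cv2.findContours(m.astype(np.uint8),0,1)[0],key=cv2.contourArea).reshape(-1,2)
    W=onz(c,cn,.004)[:,:2].astype(np.float32); rc=cv2.minAreaRect(W); print(n,'mat',rc, 'z',np.nanmedian(P[m],0).round(4))
    # log top
    L=(abs(P[...,2]-.06)<.008)&(np.hypot(P[...,0]-np.nanmedian(P[160:190,290:325,0]) if n=='top' else P[...,0]-.6,P[...,1]-.0)<.25)
    L=big(L); cn=max(cv2.findContours(L.astype(np.uint8),0,1)[0],key=cv2.contourArea).reshape(-1,2)
    W=onz(c,cn,.06)[:,:2].astype(np.float32); print(' log',cv2.minEnclosingCircle(W),cv2.fitEllipse(W),np.nanmedian(P[L],0).round(4))
    # tall things
    T=(P[...,2]>.095)&(P[...,2]<.17)&(P[...,0]>.35)&(P[...,0]<.75)&(P[...,1]<-.15)&(P[...,1]>-.55)
    k,l,st,ce=cv2.connectedComponentsWithStats(T.astype(np.uint8))
    for i in range(1,k):
        if st[i,4]>8: Q=P[l==i]; print(' tall',ce[i].round(0),st[i,4],Q.mean(0).round(4),'min',Q.min(0).round(3),'max',Q.max(0).round(3),c['frame'][l==i].mean(0).round(0))
E
```

```text
top mat ((0.5090673565864563, 0.336443692445755), (0.23781588673591614, 0.12812021374702454), 76.26573181152344) z [0.5084 0.3347 0.0038]
 log ((0.595038115978241, -0.013395704329013824), 0.09192255884408951) ((0.5960087180137634, -0.013383586890995502), (0.178275927901268, 0.18124479055404663), 4.302907943725586) [ 0.5951 -0.0135  0.0596]
 tall [435. 185.] 330 [ 0.5685 -0.3432  0.1185] min [ 0.545 -0.373  0.095] max [ 0.595 -0.321  0.15 ] [ 25.  58. 151.]
 tall [419. 225.] 106 [ 0.4641 -0.2988  0.1406] min [ 0.453 -0.312  0.099] max [ 0.476 -0.29   0.156] [19. 36. 64.]
 tall [441. 230.] 221 [ 0.4544 -0.359   0.1227] min [ 0.432 -0.379  0.095] max [ 0.479 -0.342  0.143] [137. 146. 161.]
 tall [505. 268.] 113 [ 0.3615 -0.523   0.1317] min [ 0.35  -0.536  0.095] max [ 0.372 -0.515  0.149] [37. 89. 30.]
side mat ((0.5064271092414856, 0.334774374961853), (0.2395084649324417, 0.1276252567768097), 76.21326446533203) z [0.5043 0.3272 0.003 ]
 log ((0.593855619430542, -0.018248189240694046), 0.09705650806427002) ((0.5922837257385254, -0.016508368775248528), (0.180449441075325, 0.18795587122440338), 146.01751708984375) [ 0.5894 -0.0207  0.0601]
 tall [418. 234.] 432 [ 0.5639 -0.3515  0.1171] min [ 0.543 -0.372  0.095] max [ 0.595 -0.321  0.147] [ 43.  82. 160.]
 tall [369. 237.] 245 [ 0.4581 -0.3076  0.1294] min [ 0.45  -0.316  0.095] max [ 0.474 -0.293  0.156] [22. 40. 69.]
 tall [383. 258.] 383 [ 0.4478 -0.3683  0.1201] min [ 0.432 -0.384  0.095] max [ 0.471 -0.344  0.14 ] [130. 153. 174.]
 tall [401. 329.] 190 [ 0.3571 -0.5333  0.1304] min [ 0.35  -0.54   0.095] max [ 0.369 -0.519  0.147] [ 54. 129.  83.]
```

View pics/crop1.png

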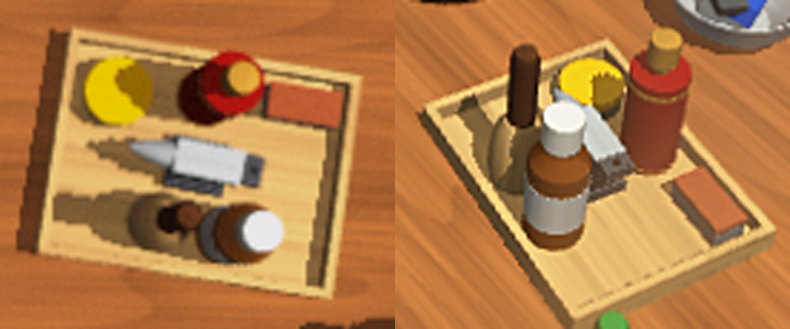

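The crop shows the dark-handled, pale-headed mallet at crop (180,215) left and (520,120) right, next to the brown bottle, so it is the right one. The green and turquoise ones stand outside the tray. Next I'll fit the axes and the anvil's pose.

```bash
python3 - <<'E'
from h import *
from scipy.optimize import least_squares
from scipy.spatial.transform import Rotation as Ro
t=cam('top'); s=cam('side'); PP={'top':cloud(t),'side':cloud(s)}
for nm,g,rad,lo,hi in(('bottle',(.449,-.362),.016,.113,.134),('canister',(.565,-.348),.013,.122,.138),('canbody',(.565,-.348),.0255,.05,.1),('mallet',(.461,-.304),.012,.085,.142),('bottlebody',(.449,-.362),.025,.03,.085)):
    for v in('top','side','both'):
        Q=np.vstack([PP[k].reshape(-1,3) for k in PP if v in(k,'both')])
        m=(np.hypot(Q[:,0]-g[0],Q[:,1]-g[1])<rad+.012)&(Q[:,2]>lo)&(Q[:,2]<hi); q=Q[m]
        f=least_squares(lambda c:np.hypot(q[:,0]-c[0],q[:,1]-c[1])-rad,g,loss='soft_l1',f_scale=.002)
        print(nm,v,len(q),f.x.round(4),np.abs(f.fun).mean().round(4),end=' ')
        top=Q[(np.hypot(Q[:,0]-g[0],Q[:,1]-g[1])<.01)]; print('top z',np.percentile(top[:,2],95).round(4) if len(top) else None)
for k,c in(('top',t),('side',s)):
    P=PP[k]; hsv=cv2.cvtColor(c['frame'],cv2.COLOR_BGR2HSV)
    m=(np.hypot(P[...,0]-.515,P[...,1]+.335)<.07)&(P[...,2]>.055)&(P[...,2]<.075)&(hsv[...,1]<110)
    n,l,st,ce=cv2.connectedComponentsWithStats(m.astype(np.uint8)); m=l==1+np.argmax(st[1:,4])
    print(k,'anvil top',m.sum(),np.median(P[m],0).round(4),cv2.minAreaRect(P[m][:,:2].astype(np.float32)), P[m].min(0).round(3),P[m].max(0).round(3))
    # tray floor, rim, wax tin
    fl=(np.abs(P[...,2]-.008)<.004)&(np.hypot(P[...,0]-.51,P[...,1]+.33)<.1); print(' floor z',np.median(P[fl][:,2]).round(4))
    rim=(np.abs(P[...,2]-.025)<.005)&(np.hypot(P[...,0]-.51,P[...,1]+.33)<.17)&(hsv[...,1]<160); print(' rim',cv2.minAreaRect(P[rim][:,:2].astype(np.float32)))
print('ydir',Ro.from_rotvec(r.sense()['ee_rot']).as_matrix().round(3))
E
```

```text
bottle top 32 [ 0.4556 -0.3652] 0.0017 top z 0.1419
bottle side 100 [ 0.4538 -0.3622] 0.0008 top z 0.1397
bottle both 132 [ 0.4542 -0.3629] 0.0014 top z 0.1408
canister top 19 [ 0.571 -0.347] 0.0003 top z 0.1462
canister side 56 [ 0.5713 -0.3457] 0.0009 top z 0.1449
canister both 75 [ 0.5714 -0.3461] 0.0009 top z 0.1456
canbody top 78 [ 0.5708 -0.3469] 0.0004 top z 0.1462
canbody side 318 [ 0.5712 -0.3451] 0.0009 top z 0.1449
canbody both 396 [ 0.5713 -0.3455] 0.0009 top z 0.1456
mallet top 42 [ 0.4653 -0.3029] 0.0003 top z 0.1559
mallet side 191 [ 0.4631 -0.3018] 0.0009 top z 0.1536
mallet both 233 [ 0.4635 -0.3022] 0.0009 top z 0.1548
bottlebody top 92 [ 0.4554 -0.3637] 0.0005 top z 0.1419
bottlebody side 366 [ 0.4534 -0.3628] 0.0009 top z 0.1397
bottlebody both 458 [ 0.4538 -0.3631] 0.0009 top z 0.1408
top anvil top 327 [ 0.5134 -0.3373  0.0633] ((0.5140958428382874, -0.330036997795105), (0.10753437131643295, 0.026089631021022797), 79.49608612060547) [ 0.494 -0.383  0.055] [ 0.53  -0.277  0.07 ]
 floor z 0.0079
 rim ((0.5145140886306763, -0.34168684482574463), (0.2513767182826996, 0.1904948204755783), 82.18846130371094)
side anvil top 269 [ 0.5112 -0.3526  0.0632] ((0.5137267708778381, -0.3298650085926056), (0.1085277572274208, 0.030881984159350395), 77.4764175415039) [ 0.491 -0.385  0.055] [ 0.529 -0.276  0.068]
 floor z 0.0074
 rim ((0.5126818418502808, -0.3401922583580017), (0.25452369451522827, 0.19271264970302582), 82.48466491699219)
ydir [[-0.922  0.388 -0.   ]
 [ 0.388  0.922 -0.001]
 [-0.    -0.001 -1.   ]]
```

```bash
python3 -m inch '[{"wz":-7.8,"dx":2.9,"dy":-5.2,"hand":0.8},{"wz":-7.8,"dx":2.9,"dy":-5.2,"hand":0.8},{"wz":-7.8,"dx":2.9,"dy":-5.2,"hand":0.8},{"wz":-7.8,"dx":2.9,"dy":-5.2,"hand":0.8},{"wz":-7.8,"dx":2.9,"dy":-5.2,"hand":0.8},{"wz":-7.8,"dx":2.9,"dy":-5.2,"hand":0.8},{"wz":-7.8,"dx":2.9,"dy":-5.2,"hand":0.8},{"wz":-7.8,"dx":2.9,"dy":-5.2,"hand":0.8}]' 20
python3 -m inch '[{"wz":-7.8,"dx":2.9,"dy":-5.2,"hand":0.8},{"wz":-7.8,"dx":2.9,"dy":-5.2,"hand":0.8},{"dx":-1.1,"dy":-5,"hand":0.8},{"dx":-1.1,"dy":-5,"hand":0.8},{"dx":-1.1,"dy":-5,"hand":0.8},{"dx":-1.1,"dy":-5,"hand":0.8},{"dx":-1.1,"dy":-5,"hand":0.8},{"dx":-1.1,"dy":-5,"hand":0.8}]'
python3 -m inch '[{"dx":-1.1,"dy":-5,"hand":0.8},{"dx":-1.1,"dy":-5,"hand":0.8},{"hand":0.8},{"hand":0.8}]'
cat >> h.py <<'E'
from scipy.spatial.transform import Rotation as Ro
def go(x,y,z,yaw=-11):
    s=r.sense(); M=Ro.from_rotvec(s['ee_rot']).as_matrix(); a=np.degrees(np.arctan2(M[1,1],M[0,1])); d=(np.array([x,y,z])-s['tcp_pos'])*100
    print('t %.1f d(cm)'%s['time_s'],d.round(2),'dyaw %.1f'%((yaw-a+90)%180-90),'tilt',M[:,2].round(3),'w %.4f g %.1f'%(s['width'],s['grasp_force']),'F',s['ft_force'].round(1),'q7',s['q'].round(2))
E
python3 -c "
from h import *
go(.4635,-.3022,.106)"
```

```text
t 0.3 d(cm) [ 20.15 -92.41 -11.63] dyaw -78.2 tilt [-0.    -0.001 -1.   ] w 0.0873 g 0.0 F [-0.  -0.4  0.4] q7 [-1.28  0.48  0.02  1.56 -0.01  1.11 -0.08]validation failed for argument at $[0]...
validation failed for argument at $[0]...
validation failed for argument at $[0]...
```

The rows seem to need every key, so I'll retype them in full.

```bash
python3 -m inch '[{"wx":0,"wy":0,"wz":-7.8,"dx":2.9,"dy":-5.2,"dz":0,"hand":0.8},{"wx":0,"wy":0,"wz":-7.8,"dx":2.9,"dy":-5.2,"dz":0,"hand":0.8},{"wx":0,"wy":0,"wz":-7.8,"dx":2.9,"dy":-5.2,"dz":0,"hand":0.8},{"wx":0,"wy":0,"wz":-7.8,"dx":2.9,"dy":-5.2,"dz":0,"hand":0.8},{"wx":0,"wy":0,"wz":-7.8,"dx":2.9,"dy":-5.2,"dz":0,"hand":0.8},{"wx":0,"wy":0,"wz":-7.8,"dx":2.9,"dy":-5.2,"dz":0,"hand":0.8},{"wx":0,"wy":0,"wz":-7.8,"dx":2.9,"dy":-5.2,"dz":0,"hand":0.8},{"wx":0,"wy":0,"wz":-7.8,"dx":2.9,"dy":-5.2,"dz":0,"hand":0.8}]' 20
python3 -c "
from h import *
go(.4635,-.3022,.106)"
```

```text
time_s: 1.3
tcp_pos: [0.4949, 0.2044, 0.223]
ee_rot: [-2.132, -2.307, -0.001]
ft_force: [1.3, 0.5, -0.6]
width: 0.0701
grasp_force: 0.0
t 1.3 d(cm) [ -3.14 -50.66 -11.7 ] dyaw -15.5 tilt [ 0.001  0.001 -1.   ] w 0.0701 g 0.0 F [ 1.3  0.5 -0.6] q7 [-0.84  0.25  0.4   1.91 -0.12  1.   -0.31]
```

```bash
python3 -m inch '[{"wx":0,"wy":0,"wz":-7.8,"dx":2,"dy":-5.6,"dz":0,"hand":0.8},{"wx":0,"wy":0,"wz":-7.7,"dx":2,"dy":-5.6,"dz":0,"hand":0.8},{"wx":0,"wy":0,"wz":0,"dx":1,"dy":-5.6,"dz":0,"hand":0.8},{"wx":0,"wy":0,"wz":0,"dx":0,"dy":-5.6,"dz":0,"hand":0.8},{"wx":0,"wy":0,"wz":0,"dx":-1,"dy":-5.6,"dz":0,"hand":0.8},{"wx":0,"wy":0,"wz":0,"dx":-2,"dy":-5.6,"dz":0,"hand":0.8},{"wx":0,"wy":0,"wz":0,"dx":-2,"dy":-5.6,"dz":0,"hand":0.8},{"wx":0,"wy":0,"wz":0,"dx":-2,"dy":-5.6,"dz":0,"hand":0.8}]' | tail -1
python3 -m inch '[{"wx":0,"wy":0,"wz":0,"dx":-1.1,"dy":-5.9,"dz":0,"hand":0.8},{"wx":0,"wy":0,"wz":0,"dx":0,"dy":0,"dz":0,"hand":0.8},{"wx":0,"wy":0,"wz":0,"dx":0,"dy":0,"dz":0,"hand":0.8}]'|tail -1
python3 -c "
from h import *
go(.4635,-.3022,.106)"
```

```text
grasp_force: 0.0
grasp_force: 0.0
t 2.7 d(cm) [  0.02  -0.19 -11.65] dyaw -0.3 tilt [-0.     0.001 -1.   ] w 0.0704 g 0.0 F [-0.2  0.7  1.1] q7 [-0.07  0.32  0.66  1.89 -0.23  1.01  0.5 ]
```

```bash
python3 -m inch '[{"wx":0,"wy":0,"wz":0,"dx":0,"dy":-0.2,"dz":-3,"hand":0.8},{"wx":0,"wy":0,"wz":0,"dx":0,"dy":0,"dz":-4,"hand":0.8},{"wx":0,"wy":0,"wz":0,"dx":0,"dy":0,"dz":-3,"hand":0.8},{"wx":0,"wy":0,"wz":0,"dx":0,"dy":0,"dz":-1.65,"hand":0.8},{"wx":0,"wy":0,"wz":0,"dx":0,"dy":0,"dz":0,"hand":0.8},{"wx":0,"wy":0,"wz":0,"dx":0,"dy":0,"dz":0,"hand":0.4},{"wx":0,"wy":0,"wz":0,"dx":0,"dy":0,"dz":0,"hand":0.32},{"wx":0,"wy":0,"wz":0,"dx":0,"dy":0,"dz":0,"hand":0.32}]' 15
python3 -c "
from h import *
go(.4635,-.3022,.106)"
```

```text
time_s: 3.68
tcp_pos: [0.4635, -0.3031, 0.1069]
ee_rot: [2.419, 2.003, 0.001]
ft_force: [-0.3, 1.2, 0.3]
width: 0.0438
grasp_force: 0.0
t 3.7 d(cm) [-0.    0.09 -0.09] dyaw -0.2 tilt [ 0.001 -0.    -1.   ] w 0.0438 g 0.0 F [-0.3  1.2  0.3] q7 [ 0.02  0.48  0.58  1.98 -0.36  0.78  0.62]
```

```bash
python3 -m inch '[{"wx":0,"wy":0,"wz":0,"dx":0,"dy":0,"dz":0,"hand":0.2},{"wx":0,"wy":0,"wz":0,"dx":0,"dy":0,"dz":0,"hand":0.2},{"wx":0,"wy":0,"wz":0,"dx":0,"dy":0,"dz":0,"hand":0.1},{"wx":0,"wy":0,"wz":0,"dx":0,"dy":0,"dz":0,"hand":0},{"wx":0,"wy":0,"wz":0,"dx":0,"dy":0,"dz":0,"hand":0},{"wx":0,"wy":0,"wz":0,"dx":0,"dy":0,"dz":0,"hand":0}]' 20
python3 -c "
from h import *
go(.4635,-.3022,.106)"
```

```text
time_s: 4.42
tcp_pos: [0.4632, -0.303, 0.1062]
ee_rot: [2.42, 2.003, 0.0]
ft_force: [0.2, 0.3, 1.6]
width: 0.0237
grasp_force: 20.0
t 4.4 d(cm) [ 0.03  0.08 -0.02] dyaw -0.3 tilt [ 0. -0. -1.] w 0.0237 g 20.0 F [0.2 0.3 1.6] q7 [ 0.02  0.48  0.58  1.98 -0.36  0.78  0.62]
```

```bash
python3 -m inch '[{"wx":0,"wy":0,"wz":0,"dx":0,"dy":0,"dz":2,"hand":0},{"wx":0,"wy":0,"wz":0,"dx":0,"dy":0,"dz":3,"hand":0},{"wx":0,"wy":0,"wz":0,"dx":0,"dy":0,"dz":3,"hand":0},{"wx":0,"wy":0,"wz":0,"dx":0,"dy":0,"dz":2,"hand":0},{"wx":0,"wy":0,"wz":0,"dx":1,"dy":2,"dz":0,"hand":0},{"wx":0,"wy":0,"wz":0,"dx":1.3,"dy":4,"dz":0,"hand":0},{"wx":0,"wy":0,"wz":0,"dx":1.5,"dy":5,"dz":0,"hand":0},{"wx":0,"wy":0,"wz":0,"dx":1.5,"dy":5,"dz":0,"hand":0}]'
python3 -m inch '[{"wx":0,"wy":0,"wz":0,"dx":1.5,"dy":5,"dz":0,"hand":0},{"wx":0,"wy":0,"wz":0,"dx":1.5,"dy":5,"dz":0,"hand":0},{"wx":0,"wy":0,"wz":0,"dx":1,"dy":5,"dz":0,"hand":0},{"wx":0,"wy":0,"wz":0,"dx":0.5,"dy":5,"dz":0,"hand":0},{"wx":0,"wy":0,"wz":0,"dx":0,"dy":5,"dz":0,"hand":0},{"wx":0,"wy":0,"wz":0,"dx":-0.5,"dy":5,"dz":0,"hand":0},{"wx":0,"wy":0,"wz":0,"dx":-0.5,"dy":5,"dz":0,"hand":0},{"wx":0,"wy":0,"wz":0,"dx":-0.5,"dy":5,"dz":0,"hand":0}]' | tail -2
python3 -m inch '[{"wx":0,"wy":0,"wz":0,"dx":-0.5,"dy":5,"dz":0,"hand":0},{"wx":0,"wy":0,"wz":0,"dx":-0.5,"dy":5,"dz":0,"hand":0},{"wx":0,"wy":0,"wz":0,"dx":-0.5,"dy":3,"dz":0,"hand":0},{"wx":0,"wy":0,"wz":0,"dx":-0.5,"dy":2.1,"dz":0,"hand":0},{"wx":0,"wy":0,"wz":0,"dx":0,"dy":0,"dz":0,"hand":0},{"wx":0,"wy":0,"wz":0,"dx":0,"dy":0,"dz":0,"hand":0}]'
python3 - <<'E'
from h import *
go(.526,.408,.1026)
s=cam('side'); t=cam('top')
cv2.imwrite('pics/p2.png',np.hstack([cv2.resize(s['frame'][60:200,200:340],(390,390)),cv2.resize(t['frame'][140:280,100:240],(390,390))]))
E
```

```text
time_s: 5.42
tcp_pos: [0.5159, -0.1415, 0.2058]
ee_rot: [-2.42, -2.002, 0.001]
ft_force: [1.2, -0.3, -1.6]
width: 0.0233
grasp_force: 20.0
width: 0.0236
grasp_force: 20.0
time_s: 7.18
tcp_pos: [0.5268, 0.4059, 0.2061]
ee_rot: [2.421, 2.0, -0.001]
ft_force: [-0.9, 0.1, -1.9]
width: 0.024
grasp_force: 20.0
t 7.2 d(cm) [ -0.08   0.21 -10.35] dyaw -0.1 tilt [ 0.    -0.001 -1.   ] w 0.0240 g 20.0 F [-0.9  0.1 -1.9] q7 [-1.06  0.5   0.45  1.62 -0.24  1.07 -0.74]
```

View pics/p2.png

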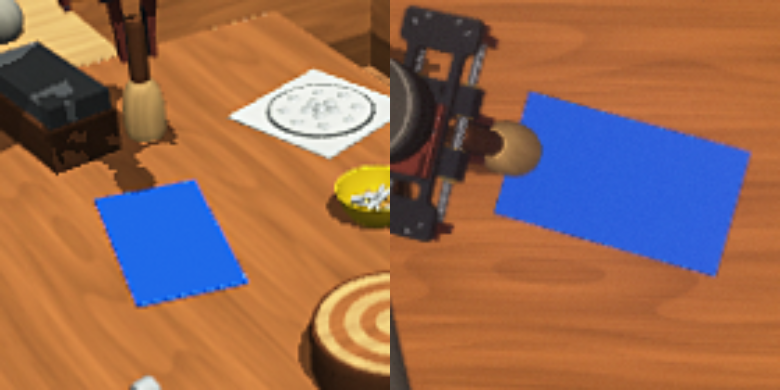

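The mallet hangs upright over the +y end of the mat (side crop (145,110), top crop (515,150)). Lowering it now.

```bash
python3 -m inch '[{"wx":0,"wy":0,"wz":0,"dx":0,"dy":0.2,"dz":-3,"hand":0},{"wx":0,"wy":0,"wz":0,"dx":0,"dy":0,"dz":-3,"hand":0},{"wx":0,"wy":0,"wz":0,"dx":0,"dy":0,"dz":-2.5,"hand":0},{"wx":0,"wy":0,"wz":0,"dx":0,"dy":0,"dz":-1.2,"hand":0},{"wx":0,"wy":0,"wz":0,"dx":0,"dy":0,"dz":-0.4,"hand":0},{"wx":0,"wy":0,"wz":0,"dx":0,"dy":0,"dz":-0.15,"hand":0},{"wx":0,"wy":0,"wz":0,"dx":0,"dy":0,"dz":0,"hand":0},{"wx":0,"wy":0,"wz":0,"dx":0,"dy":0,"dz":0,"hand":0}]'

```

```text
time_s: 8.28
tcp_pos: [0.5264, 0.4104, 0.1044]
ee_rot: [-2.42, -2.004, -0.002]
ft_force: [0.1, -0.1, -1.3]
width: 0.0236
grasp_force: 20.0
```

```bash
python3 -m inch '[{"wx":0,"wy":0,"wz":0,"dx":0,"dy":0,"dz":-0.15,"hand":0},{"wx":0,"wy":0,"wz":0,"dx":0,"dy":0,"dz":0,"hand":0},{"wx":0,"wy":0,"wz":0,"dx":0,"dy":0,"dz":0,"hand":0}]'

```

```text
time_s: 8.65
tcp_pos: [0.5262, 0.4102, 0.1023]
ee_rot: [-2.42, -2.004, -0.001]
ft_force: [-0.1, 0.5, -0.3]
width: 0.0233
grasp_force: 20.0
```

```bash
python3 -m inch '[{"wx":0,"wy":0,"wz":0,"dx":0,"dy":0,"dz":0,"hand":0.4},{"wx":0,"wy":0,"wz":0,"dx":0,"dy":0,"dz":0,"hand":0.7},{"wx":0,"wy":0,"wz":0,"dx":0,"dy":0,"dz":0,"hand":0.7},{"wx":0,"wy":0,"wz":0,"dx":0,"dy":0,"dz":0,"hand":0.7},{"wx":0,"wy":0,"wz":0,"dx":0,"dy":0,"dz":2,"hand":0.7},{"wx":0,"wy":0,"wz":0,"dx":0,"dy":0,"dz":4,"hand":0.7},{"wx":0,"wy":0,"wz":0,"dx":0,"dy":0,"dz":4,"hand":0.7},{"wx":0,"wy":0,"wz":0,"dx":0,"dy":0,"dz":2,"hand":0.7}]'
python3 -m inch '[{"wx":0,"wy":0,"wz":0,"dx":0,"dy":-5.9,"dz":0,"hand":0.7},{"wx":0,"wy":0,"wz":0,"dx":0.5,"dy":-5.9,"dz":0,"hand":0.7},{"wx":0,"wy":0,"wz":0,"dx":0.5,"dy":-5.9,"dz":0,"hand":0.7},{"wx":0,"wy":0,"wz":0,"dx":0.5,"dy":-5.9,"dz":0,"hand":0.7},{"wx":0,"wy":0,"wz":0,"dx":0.5,"dy":-5.9,"dz":0,"hand":0.7},{"wx":0,"wy":0,"wz":0,"dx":0,"dy":-5.9,"dz":0,"hand":0.7},{"wx":0,"wy":0,"wz":0,"dx":-0.5,"dy":-5.9,"dz":0,"hand":0.7},{"wx":0,"wy":0,"wz":0,"dx":-1,"dy":-5.9,"dz":0,"hand":0.7}]' | tail -1
python3 -m inch '[{"wx":0,"wy":0,"wz":0,"dx":-1.5,"dy":-5.9,"dz":0,"hand":0.7},{"wx":0,"wy":0,"wz":0,"dx":-1.5,"dy":-5.9,"dz":0,"hand":0.7},{"wx":0,"wy":0,"wz":0,"dx":-1.5,"dy":-5.9,"dz":0,"hand":0.7},{"wx":0,"wy":0,"wz":0,"dx":-1.5,"dy":-5.9,"dz":0,"hand":0.7},{"wx":0,"wy":0,"wz":0,"dx":-1.7,"dy":-5.9,"dz":0,"hand":0.7},{"wx":0,"wy":0,"wz":0,"dx":0,"dy":-0.6,"dz":0,"hand":0.7},{"wx":0,"wy":0,"wz":0,"dx":0,"dy":0,"dz":0,"hand":0.7}]'
python3 -c "
from h import *
go(.4542,-.363,.105)
c=cam('side','s3');P=cloud(c);T=(P[...,2]>.09)&(P[...,2]<.17)&(np.hypot(P[...,0]-.526,P[...,1]-.41)<.05);q=P[T];print(len(q))
for a,b in((.09,.105),(.12,.135)):
    k=q[(q[:,2]>a)&(q[:,2]<b)];print(k.mean(0).round(4))"
```

```text
time_s: 9.65
tcp_pos: [0.5273, 0.4106, 0.2259]
ee_rot: [-2.42, -2.003, -0.007]
ft_force: [0.7, 0.8, 0.1]
width: 0.0612
grasp_force: 0.0
grasp_force: 0.0
time_s: 11.52
tcp_pos: [0.454, -0.3627, 0.222]
ee_rot: [-2.42, -2.002, -0.0]
ft_force: [0.4, 0.1, 0.8]
width: 0.0616
grasp_force: 0.0
t 11.5 d(cm) [  0.02  -0.03 -11.7 ] dyaw -0.2 tilt [-0.     0.001 -1.   ] w 0.0616 g 0.0 F [0.4 0.1 0.8] q7 [ 0.03  0.38  0.7   1.82 -0.28  1.04  0.65]
133
[0.523  0.4016 0.0971]
[0.5232 0.402  0.1288]
```

The mallet is standing vertical on the mat. Next is the bottle: descend and grip.

```bash
python3 -m inch '[{"wx":0,"wy":0,"wz":0,"dx":0,"dy":0,"dz":-3,"hand":0.7},{"wx":0,"wy":0,"wz":0,"dx":0,"dy":0,"dz":-4,"hand":0.7},{"wx":0,"wy":0,"wz":0,"dx":0,"dy":0,"dz":-3,"hand":0.7},{"wx":0,"wy":0,"wz":0,"dx":0,"dy":0,"dz":-1.7,"hand":0.6},{"wx":0,"wy":0,"wz":0,"dx":0,"dy":0,"dz":0,"hand":0.5},{"wx":0,"wy":0,"wz":0,"dx":0,"dy":0,"dz":0,"hand":0.4},{"wx":0,"wy":0,"wz":0,"dx":0,"dy":0,"dz":0,"hand":0.3},{"wx":0,"wy":0,"wz":0,"dx":0,"dy":0,"dz":0,"hand":0.2}]' 20
python3 -m inch '[{"wx":0,"wy":0,"wz":0,"dx":0,"dy":0,"dz":0,"hand":0},{"wx":0,"wy":0,"wz":0,"dx":0,"dy":0,"dz":0,"hand":0},{"wx":0,"wy":0,"wz":0,"dx":0,"dy":0,"dz":0,"hand":0}]' 25
```

```text
time_s: 12.58
tcp_pos: [0.4547, -0.3635, 0.1063]
ee_rot: [2.419, 2.002, 0.001]
ft_force: [-1.5, 1.3, 6.6]
width: 0.0318
grasp_force: 20.0
time_s: 12.95
tcp_pos: [0.4547, -0.3635, 0.1063]
ee_rot: [2.419, 2.002, 0.002]
ft_force: [-0.2, 1.1, 6.8]
width: 0.0316
grasp_force: 25.0
```

```bash
python3 -m inch '[{"wx":0,"wy":0,"wz":0,"dx":0,"dy":0,"dz":2,"hand":0},{"wx":0,"wy":0,"wz":0,"dx":0,"dy":0,"dz":3,"hand":0},{"wx":0,"wy":0,"wz":0,"dx":0,"dy":0,"dz":3,"hand":0},{"wx":0,"wy":0,"wz":0,"dx":0,"dy":0,"dz":2,"hand":0},{"wx":0,"wy":0,"wz":0,"dx":1,"dy":2,"dz":0,"hand":0},{"wx":0,"wy":0,"wz":0,"dx":1.3,"dy":4,"dz":0,"hand":0},{"wx":0,"wy":0,"wz":0,"dx":1.5,"dy":5,"dz":0,"hand":0},{"wx":0,"wy":0,"wz":0,"dx":1.5,"dy":5,"dz":0,"hand":0}]'
python3 -m inch '[{"wx":0,"wy":0,"wz":0,"dx":1.5,"dy":5,"dz":0,"hand":0},{"wx":0,"wy":0,"wz":0,"dx":1.5,"dy":5,"dz":0,"hand":0},{"wx":0,"wy":0,"wz":0,"dx":1,"dy":5,"dz":0,"hand":0},{"wx":0,"wy":0,"wz":0,"dx":0.5,"dy":5,"dz":0,"hand":0},{"wx":0,"wy":0,"wz":0,"dx":0,"dy":5,"dz":0,"hand":0},{"wx":0,"wy":0,"wz":0,"dx":-0.5,"dy":5,"dz":0,"hand":0},{"wx":0,"wy":0,"wz":0,"dx":-1,"dy":5,"dz":0,"hand":0},{"wx":0,"wy":0,"wz":0,"dx":-1,"dy":5,"dz":0,"hand":0}]' | tail -2
python3 -m inch '[{"wx":0,"wy":0,"wz":0,"dx":-0.5,"dy":5,"dz":0,"hand":0},{"wx":0,"wy":0,"wz":0,"dx":-0.5,"dy":4.5,"dz":0,"hand":0},{"wx":0,"wy":0,"wz":0,"dx":-0.5,"dy":2.9,"dz":0,"hand":0},{"wx":0,"wy":0,"wz":0,"dx":-0.5,"dy":1.5,"dz":0,"hand":0},{"wx":0,"wy":0,"wz":0,"dx":0,"dy":0,"dz":0,"hand":0},{"wx":0,"wy":0,"wz":0,"dx":0,"dy":0,"dz":0,"hand":0},{"wx":0,"wy":0,"wz":0,"dx":0,"dy":0,"dz":0,"hand":0}]'
python3 - <<'E'
from h import *
go(.508,.3355,.1026)
s=cam('side'); t=cam('top')
cv2.imwrite('pics/p3.png',np.hstack([cv2.resize(s['frame'][60:200,200:340],(390,390)),cv2.resize(t['frame'][140:280,100:240],(390,390))]))
E
```

```text
time_s: 13.95
tcp_pos: [0.5072, -0.2017, 0.2061]
ee_rot: [2.421, 2.002, 0.001]
ft_force: [-0.1, -0.3, -3.1]
width: 0.0318
grasp_force: 25.0
width: 0.0317
grasp_force: 25.0
time_s: 15.82
tcp_pos: [0.5078, 0.3343, 0.2054]
ee_rot: [2.422, 2.0, -0.0]
ft_force: [0.3, -0.5, -2.2]
width: 0.0318
grasp_force: 25.0
t 15.8 d(cm) [  0.02   0.12 -10.28] dyaw -0.1 tilt [ 0. -0. -1.] w 0.0318 g 25.0 F [ 0.3 -0.5 -2.2] q7 [-1.08  0.42  0.52  1.77 -0.24  1.02 -0.66]
```

View pics/p3.png

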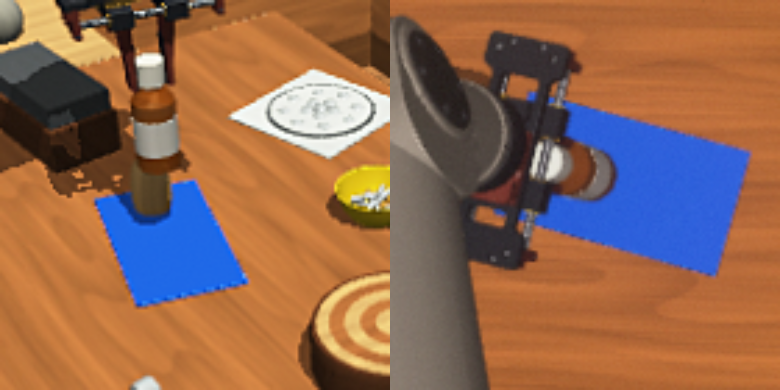

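The bottle hangs upright over the mat centre (side crop (155,110), top crop (575,165)), with the mallet behind it. Lowering.

```bash
python3 -m inch '[{"wx":0,"wy":0,"wz":0,"dx":0,"dy":0,"dz":-3,"hand":0},{"wx":0,"wy":0,"wz":0,"dx":0,"dy":0,"dz":-3,"hand":0},{"wx":0,"wy":0,"wz":0,"dx":0,"dy":0,"dz":-2.5,"hand":0},{"wx":0,"wy":0,"wz":0,"dx":0,"dy":0,"dz":-1.2,"hand":0},{"wx":0,"wy":0,"wz":0,"dx":0,"dy":0,"dz":-0.4,"hand":0},{"wx":0,"wy":0,"wz":0,"dx":0,"dy":0,"dz":-0.1,"hand":0},{"wx":0,"wy":0,"wz":0,"dx":0,"dy":0,"dz":0,"hand":0},{"wx":0,"wy":0,"wz":0,"dx":0,"dy":0,"dz":0,"hand":0}]'
python3 -m inch '[{"wx":0,"wy":0,"wz":0,"dx":0,"dy":0,"dz":0,"hand":0}]'
```

```text
time_s: 16.92
tcp_pos: [0.5074, 0.3363, 0.1038]
ee_rot: [-2.42, -2.004, -0.002]
ft_force: [0.7, -0.6, -2.7]
width: 0.0321
grasp_force: 25.0
time_s: 17.05
tcp_pos: [0.5073, 0.3362, 0.1035]
ee_rot: [-2.42, -2.004, -0.001]
ft_force: [0.1, 0.7, -2.4]
width: 0.0314
grasp_force: 25.0
```

```bash
python3 -m inch '[{"wx":0,"wy":0,"wz":0,"dx":0,"dy":0,"dz":-0.15,"hand":0},{"wx":0,"wy":0,"wz":0,"dx":0,"dy":0,"dz":0,"hand":0},{"wx":0,"wy":0,"wz":0,"dx":0,"dy":0,"dz":0,"hand":0}]'
```

```text
time_s: 17.42
tcp_pos: [0.5074, 0.3364, 0.1024]
ee_rot: [-2.419, -2.003, -0.002]
ft_force: [-2.3, 0.3, 6.5]
width: 0.0317
grasp_force: 25.0
```

```bash
python3 -m inch '[{"wx":0,"wy":0,"wz":0,"dx":0,"dy":0,"dz":0,"hand":0.5},{"wx":0,"wy":0,"wz":0,"dx":0,"dy":0,"dz":0,"hand":0.7},{"wx":0,"wy":0,"wz":0,"dx":0,"dy":0,"dz":0,"hand":0.7},{"wx":0,"wy":0,"wz":0,"dx":0,"dy":0,"dz":0,"hand":0.7},{"wx":0,"wy":0,"wz":0,"dx":0,"dy":0,"dz":2,"hand":0.7},{"wx":0,"wy":0,"wz":0,"dx":0,"dy":0,"dz":4,"hand":0.7},{"wx":0,"wy":0,"wz":0,"dx":0,"dy":0,"dz":4,"hand":0.7},{"wx":0,"wy":0,"wz":0,"dx":0,"dy":0,"dz":2,"hand":0.7}]'
python3 -m inch '[{"wx":0,"wy":0,"wz":0,"dx":0.6,"dy":-5.9,"dz":0,"hand":0.7},{"wx":0,"wy":0,"wz":0,"dx":0.6,"dy":-5.9,"dz":0,"hand":0.7},{"wx":0,"wy":0,"wz":0,"dx":0.6,"dy":-5.9,"dz":0,"hand":0.7},{"wx":0,"wy":0,"wz":0,"dx":0.6,"dy":-5.9,"dz":0,"hand":0.7},{"wx":0,"wy":0,"wz":0,"dx":0.6,"dy":-5.9,"dz":0,"hand":0.7},{"wx":0,"wy":0,"wz":0,"dx":0.6,"dy":-5.9,"dz":0,"hand":0.7},{"wx":0,"wy":0,"wz":0,"dx":0.6,"dy":-5.9,"dz":0,"hand":0.7},{"wx":0,"wy":0,"wz":0,"dx":0.6,"dy":-5.9,"dz":0,"hand":0.7}]' | tail -1
python3 -m inch '[{"wx":0,"wy":0,"wz":0,"dx":0.6,"dy":-5.9,"dz":0,"hand":0.7},{"wx":0,"wy":0,"wz":0,"dx":0.6,"dy":-5.9,"dz":0,"hand":0.7},{"wx":0,"wy":0,"wz":0,"dx":0.4,"dy":-5.9,"dz":0,"hand":0.7},{"wx":0,"wy":0,"wz":0,"dx":0,"dy":-3.3,"dz":0,"hand":0.7},{"wx":0,"wy":0,"wz":0,"dx":0,"dy":0,"dz":0,"hand":0.7},{"wx":0,"wy":0,"wz":0,"dx":0,"dy":0,"dz":0,"hand":0.7}]' | tail -1
python3 -c "
from h import *
go(.5713,-.3458,.113)"
```

```text
time_s: 18.42
tcp_pos: [0.5084, 0.3364, 0.2256]
ee_rot: [-2.42, -2.003, -0.007]
ft_force: [-0.0, -0.8, -0.7]
width: 0.0613
grasp_force: 0.0
grasp_force: 0.0
grasp_force: 0.0
t 20.2 d(cm) [ -0.03  -0.1  -10.93] dyaw -0.3 tilt [ 0.001  0.001 -1.   ] w 0.0615 g 0.0 F [-0.2 -0.9 -0.3] q7 [-0.01  0.54  0.67  1.61 -0.36  1.12  0.57]
```

```bash
python3 -m inch '[{"wx":0,"wy":0,"wz":0,"dx":0,"dy":-0.1,"dz":-3,"hand":0.7},{"wx":0,"wy":0,"wz":0,"dx":0,"dy":0,"dz":-4,"hand":0.7},{"wx":0,"wy":0,"wz":0,"dx":0,"dy":0,"dz":-2.7,"hand":0.7},{"wx":0,"wy":0,"wz":0,"dx":0,"dy":0,"dz":-1.2,"hand":0.6},{"wx":0,"wy":0,"wz":0,"dx":0,"dy":0,"dz":0,"hand":0.5},{"wx":0,"wy":0,"wz":0,"dx":0,"dy":0,"dz":0,"hand":0.4},{"wx":0,"wy":0,"wz":0,"dx":0,"dy":0,"dz":0,"hand":0.3},{"wx":0,"wy":0,"wz":0,"dx":0,"dy":0,"dz":0,"hand":0.2}]' 20
python3 -m inch '[{"wx":0,"wy":0,"wz":0,"dx":0,"dy":0,"dz":0,"hand":0},{"wx":0,"wy":0,"wz":0,"dx":0,"dy":0,"dz":0,"hand":0},{"wx":0,"wy":0,"wz":0,"dx":0,"dy":0,"dz":0,"hand":0}]' 25
```

```text
time_s: 21.18
tcp_pos: [0.5713, -0.3473, 0.1137]
ee_rot: [2.419, 2.003, 0.001]
ft_force: [-0.4, 0.9, 3.4]
width: 0.0259
grasp_force: 20.0
time_s: 21.55
tcp_pos: [0.5713, -0.3474, 0.1136]
ee_rot: [2.419, 2.003, 0.001]
ft_force: [-1.7, 1.3, 6.0]
width: 0.0254
grasp_force: 25.0
```

```bash
python3 -m inch '[{"wx":0,"wy":0,"wz":0,"dx":0,"dy":0,"dz":2,"hand":0},{"wx":0,"wy":0,"wz":0,"dx":0,"dy":0,"dz":3,"hand":0},{"wx":0,"wy":0,"wz":0,"dx":0,"dy":0,"dz":3,"hand":0},{"wx":0,"wy":0,"wz":0,"dx":0,"dy":0,"dz":2,"hand":0},{"wx":0,"wy":0,"wz":0,"dx":0,"dy":2,"dz":0,"hand":0},{"wx":0,"wy":0,"wz":0,"dx":0,"dy":4,"dz":0,"hand":0},{"wx":0,"wy":0,"wz":0,"dx":0,"dy":5,"dz":0,"hand":0},{"wx":0,"wy":0,"wz":0,"dx":0,"dy":5,"dz":0,"hand":0}]'
python3 -m inch '[{"wx":0,"wy":0,"wz":0,"dx":-0.7,"dy":5,"dz":0,"hand":0},{"wx":0,"wy":0,"wz":0,"dx":-0.7,"dy":5,"dz":0,"hand":0},{"wx":0,"wy":0,"wz":0,"dx":-0.7,"dy":5,"dz":0,"hand":0},{"wx":0,"wy":0,"wz":0,"dx":-0.7,"dy":5,"dz":0,"hand":0},{"wx":0,"wy":0,"wz":0,"dx":-0.7,"dy":5,"dz":0,"hand":0},{"wx":0,"wy":0,"wz":0,"dx":-0.7,"dy":5,"dz":0,"hand":0},{"wx":0,"wy":0,"wz":0,"dx":-0.7,"dy":5,"dz":0,"hand":0},{"wx":0,"wy":0,"wz":0,"dx":-0.7,"dy":5,"dz":0,"hand":0}]' | tail -2
python3 -m inch '[{"wx":0,"wy":0,"wz":0,"dx":-1.3,"dy":3,"dz":0,"hand":0},{"wx":0,"wy":0,"wz":0,"dx":-1.2,"dy":2,"dz":0,"hand":0},{"wx":0,"wy":0,"wz":0,"dx":0,"dy":0,"dz":0,"hand":0},{"wx":0,"wy":0,"wz":0,"dx":0,"dy":0,"dz":0,"hand":0},{"wx":0,"wy":0,"wz":0,"dx":0,"dy":0,"dz":0,"hand":0}]'
python3 - <<'E'
from h import *
go(.490,.263,.1098)
s=cam('side'); t=cam('top')
cv2.imwrite('pics/p4.png',np.hstack([cv2.resize(s['frame'][60:200,200:340],(390,390)),cv2.resize(t['frame'][140:280,100:240],(390,390))]))
E
```

```text
time_s: 22.55
tcp_pos: [0.5701, -0.1834, 0.2111]
ee_rot: [-2.417, -2.003, 0.002]
ft_force: [-0.5, -0.2, -2.8]
width: 0.0253
grasp_force: 25.0
width: 0.0256
grasp_force: 25.0
time_s: 24.18
tcp_pos: [0.4904, 0.2619, 0.2125]
ee_rot: [2.421, 2.001, -0.001]
ft_force: [-0.1, 0.7, -3.5]
width: 0.0252
grasp_force: 25.0
t 24.2 d(cm) [ -0.04   0.11 -10.27] dyaw -0.1 tilt [-0. -0. -1.] w 0.0252 g 25.0 F [-0.1  0.7 -3.5] q7 [-1.08  0.33  0.59  1.88 -0.21  0.99 -0.58]
```

View pics/p4.png

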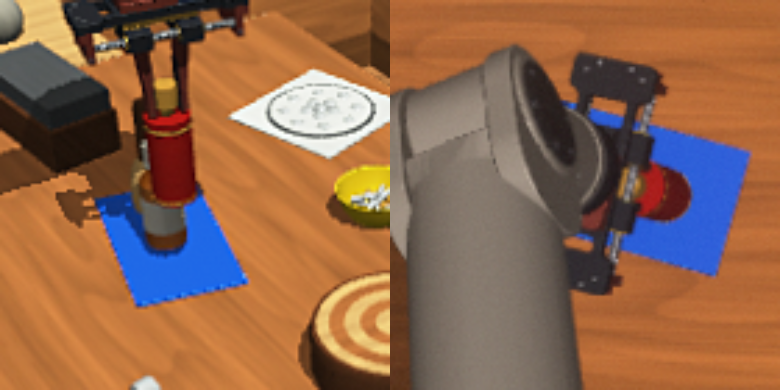

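The canister hangs upright over the near end of the mat (side crop (172,140), top crop (665,190)). The bottle stands upright behind it.

```bash
python3 -m inch '[{"wx":0,"wy":0,"wz":0,"dx":0,"dy":0,"dz":-3,"hand":0},{"wx":0,"wy":0,"wz":0,"dx":0,"dy":0,"dz":-3,"hand":0},{"wx":0,"wy":0,"wz":0,"dx":0,"dy":0,"dz":-2.5,"hand":0},{"wx":0,"wy":0,"wz":0,"dx":0,"dy":0,"dz":-1.2,"hand":0},{"wx":0,"wy":0,"wz":0,"dx":0,"dy":0,"dz":-0.4,"hand":0},{"wx":0,"wy":0,"wz":0,"dx":0,"dy":0,"dz":-0.15,"hand":0},{"wx":0,"wy":0,"wz":0,"dx":0,"dy":0,"dz":0,"hand":0},{"wx":0,"wy":0,"wz":0,"dx":0,"dy":0,"dz":0,"hand":0}]'
python3 -m inch '[{"wx":0,"wy":0,"wz":0,"dx":0,"dy":0,"dz":-0.05,"hand":0},{"wx":0,"wy":0,"wz":0,"dx":0,"dy":0,"dz":0,"hand":0}]'
```

```text
time_s: 25.28
tcp_pos: [0.4904, 0.2633, 0.1108]
ee_rot: [-2.42, -2.004, -0.002]
ft_force: [0.3, 0.5, -2.9]
width: 0.0254
grasp_force: 25.0
time_s: 25.52
tcp_pos: [0.4901, 0.2631, 0.1097]
ee_rot: [-2.42, -2.004, -0.0]
ft_force: [-0.0, 0.4, -3.0]
width: 0.0253
grasp_force: 25.0
```

```bash
python3 -m inch '[{"wx":0,"wy":0,"wz":0,"dx":0,"dy":0,"dz":-0.1,"hand":0},{"wx":0,"wy":0,"wz":0,"dx":0,"dy":0,"dz":0,"hand":0},{"wx":0,"wy":0,"wz":0,"dx":0,"dy":0,"dz":0,"hand":0}]'
```

```text
time_s: 25.9
tcp_pos: [0.4904, 0.2634, 0.1097]
ee_rot: [-2.419, -2.003, -0.002]
ft_force: [-2.1, -0.4, 6.3]
width: 0.0254
grasp_force: 25.0
```

```bash
python3 -m inch '[{"wx":0,"wy":0,"wz":0,"dx":0,"dy":0,"dz":0,"hand":0.5},{"wx":0,"wy":0,"wz":0,"dx":0,"dy":0,"dz":0,"hand":0.7},{"wx":0,"wy":0,"wz":0,"dx":0,"dy":0,"dz":0,"hand":0.7},{"wx":0,"wy":0,"wz":0,"dx":0,"dy":0,"dz":0,"hand":0.7},{"wx":0,"wy":0,"wz":0,"dx":0,"dy":0,"dz":2,"hand":0.7},{"wx":0,"wy":0,"wz":0,"dx":0,"dy":0,"dz":4,"hand":0.7},{"wx":0,"wy":0,"wz":0,"dx":0,"dy":0,"dz":3,"hand":0.7},{"wx":0,"wy":0,"wz":0,"dx":0,"dy":0,"dz":2,"hand":0.7}]'
python3 -m inch '[{"wx":0,"wy":0,"wz":0,"dx":0.3,"dy":-4,"dz":0,"hand":0.7},{"wx":0,"wy":0,"wz":0,"dx":0.3,"dy":-5.5,"dz":0,"hand":0.7},{"wx":0,"wy":0,"wz":0,"dx":0.3,"dy":-5.5,"dz":0,"hand":0.7},{"wx":0,"wy":0,"wz":0,"dx":0.3,"dy":-5.5,"dz":0,"hand":0.7},{"wx":0,"wy":0,"wz":0,"dx":0.3,"dy":-5.5,"dz":0,"hand":0.7},{"wx":0,"wy":0,"wz":0,"dx":0.3,"dy":-4,"dz":0,"hand":0.7}]' | tail -1
python3 - <<'E'
from h import *
go(.512,-.34,.034)
t=cam('top','t5'); s=cam('side','s5')
cv2.imwrite('pics/p5.png',np.hstack([cv2.resize(s['frame'][200:340,315:475],(400,350)),cv2.resize(t['frame'][150:270,90:230],(400,350))]))
for k,c in(('top',t),('side',s)):
    P=cloud(c); hsv=cv2.cvtColor(c['frame'],cv2.COLOR_BGR2HSV)
    m=(np.hypot(P[...,0]-.515,P[...,1]+.335)<.07)&(P[...,2]>.055)&(P[...,2]<.075)
    n,l,st,ce=cv2.connectedComponentsWithStats(m.astype(np.uint8)); m=l==1+np.argmax(st[1:,4])
    print(k,m.sum(),np.percentile(P[m][:,2],90).round(4),cv2.minAreaRect(P[m][:,:2].astype(np.float32)))
    for n,x,y,z in(('m',.526,.41,.11),('b',.5074,.3364,.12),('c',.49,.2634,.123)):
        q=P[(np.hypot(P[...,0]-x,P[...,1]-y)<.04)&(P[...,2]>z-.012)&(P[...,2]<z+.012)]; print(n,len(q),q.mean(0).round(4))
E
```

```text
time_s: 26.9
tcp_pos: [0.4906, 0.2632, 0.2202]
ee_rot: [-2.42, -2.003, -0.003]
ft_force: [1.2, 0.8, -0.9]
width: 0.0619
grasp_force: 0.0
grasp_force: 0.0
t 27.6 d(cm) [  0.42 -30.04 -18.49] dyaw -0.1 tilt [ 0.  0. -1.] w 0.0615 g 0.0 F [ 0.7  0.1 -0.3] q7 [-0.66  0.25  0.73  1.99 -0.2   0.98 -0.02]
top 332 0.0668 ((0.5138921737670898, -0.3299407660961151), (0.10566449165344238, 0.025834521278738976), 79.9016342163086)
m 31 [0.5252 0.4013 0.1088]
b 56 [0.5071 0.3285 0.1239]
c 18 [0.4876 0.2548 0.1248]
side 395 0.0652 ((0.5122037529945374, -0.3298294246196747), (0.1073836088180542, 0.029639272019267082), 79.23259735107422)
m 43 [0.5228 0.403  0.1121]
b 73 [0.5023 0.3253 0.1214]
c 51 [0.4842 0.2553 0.1241]
```

View pics/p5.png

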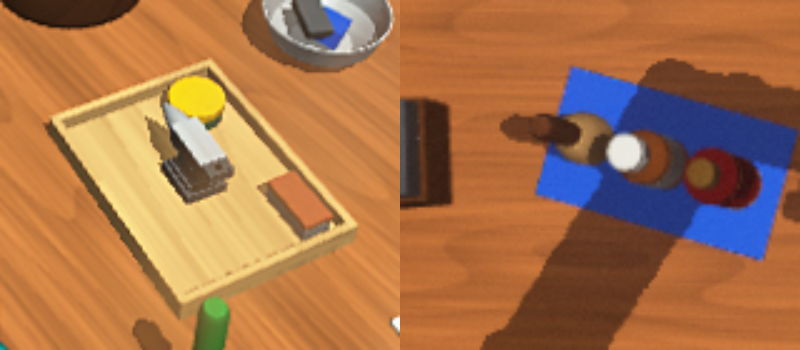

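The bottle, canister and mallet stand upright on the mat (right crop (640,155), (715,175), (570,135)). The anvil is free in the tray (left crop (200,150)), clear of the wax tin. Going for the anvil.

```bash
python3 -m inch '[{"wx":0,"wy":0,"wz":0.5,"dx":0.3,"dy":-5,"dz":0,"hand":0.7},{"wx":0,"wy":0,"wz":0,"dx":0,"dy":-5.5,"dz":0,"hand":0.7},{"wx":0,"wy":0,"wz":0,"dx":0,"dy":-5.5,"dz":0,"hand":0.7},{"wx":0,"wy":0,"wz":0,"dx":0,"dy":-5.5,"dz":0,"hand":0.7},{"wx":0,"wy":0,"wz":0,"dx":0,"dy":-5.5,"dz":0,"hand":0.7},{"wx":0,"wy":0,"wz":0,"dx":0,"dy":-3,"dz":0,"hand":0.7},{"wx":0,"wy":0,"wz":0,"dx":0,"dy":0,"dz":0,"hand":0.7},{"wx":0,"wy":0,"wz":0,"dx":0,"dy":0,"dz":0,"hand":0.7}]' | tail -1
python3 -c "
from h import *
go(.511,-.34,.034,-10.4)"
```

```text
grasp_force: 0.0
t 28.8 d(cm) [ -0.07  -0.47 -18.42] dyaw -0.2 tilt [-0.     0.001 -1.   ] w 0.0614 g 0.0 F [-1.1  0.7 -0.3] q7 [-0.07  0.46  0.75  1.75 -0.36  1.07  0.63]
```

```bash
python3 -m inch '[{"wx":0,"wy":0,"wz":0,"dx":0,"dy":-0.3,"dz":-4,"hand":0.7},{"wx":0,"wy":0,"wz":0,"dx":0,"dy":0,"dz":-5,"hand":0.7},{"wx":0,"wy":0,"wz":0,"dx":0,"dy":0,"dz":-5,"hand":0.7},{"wx":0,"wy":0,"wz":0,"dx":0,"dy":0,"dz":-3,"hand":0.7},{"wx":0,"wy":0,"wz":0,"dx":0,"dy":0,"dz":-1.2,"hand":0.7},{"wx":0,"wy":0,"wz":0,"dx":0,"dy":0,"dz":0,"hand":0.6},{"wx":0,"wy":0,"wz":0,"dx":0,"dy":0,"dz":0,"hand":0.5},{"wx":0,"wy":0,"wz":0,"dx":0,"dy":0,"dz":0,"hand":0.4}]' 30
python3 -m inch '[{"wx":0,"wy":0,"wz":0,"dx":0,"dy":0,"dz":0,"hand":0.3},{"wx":0,"wy":0,"wz":0,"dx":0,"dy":0,"dz":0,"hand":0.2},{"wx":0,"wy":0,"wz":0,"dx":0,"dy":0,"dz":0,"hand":0},{"wx":0,"wy":0,"wz":0,"dx":0,"dy":0,"dz":0,"hand":0},{"wx":0,"wy":0,"wz":0,"dx":0,"dy":0,"dz":0,"hand":0}]' 45
```

```text
time_s: 29.75
tcp_pos: [0.5119, -0.3403, 0.038]
ee_rot: [2.409, 2.013, 0.002]
ft_force: [-0.2, -0.7, -0.3]
width: 0.0378
grasp_force: 0.0
time_s: 30.38
tcp_pos: [0.5117, -0.3402, 0.0374]
ee_rot: [2.41, 2.013, 0.001]
ft_force: [-0.7, 0.3, 5.4]
width: 0.0279
grasp_force: 45.0
```

```bash
python3 -m inch '[{"wx":0,"wy":0,"wz":0,"dx":0,"dy":0,"dz":1.5,"hand":0},{"wx":0,"wy":0,"wz":0,"dx":0,"dy":0,"dz":3,"hand":0},{"wx":0,"wy":0,"wz":0,"dx":0,"dy":0,"dz":3,"hand":0},{"wx":0,"wy":0,"wz":0,"dx":0,"dy":0,"dz":2.5,"hand":0},{"wx":0,"wy":0,"wz":0,"dx":0.3,"dy":1.5,"dz":0,"hand":0},{"wx":0,"wy":0,"wz":0,"dx":1,"dy":4,"dz":0,"hand":0},{"wx":0,"wy":0,"wz":0,"dx":1.3,"dy":5,"dz":0,"hand":0},{"wx":0,"wy":0,"wz":0,"dx":1.3,"dy":5,"dz":0,"hand":0}]'
python3 -m inch '[{"wx":0,"wy":0,"wz":0,"dx":1.3,"dy":5,"dz":0,"hand":0},{"wx":0,"wy":0,"wz":0,"dx":1.3,"dy":5,"dz":0,"hand":0},{"wx":0,"wy":0,"wz":0,"dx":1,"dy":4,"dz":0,"hand":0},{"wx":0,"wy":0,"wz":0,"dx":0.8,"dy":3,"dz":0,"hand":0},{"wx":0,"wy":0,"wz":0,"dx":0,"dy":0,"dz":0,"hand":0},{"wx":0,"wy":0,"wz":0,"dx":0,"dy":0,"dz":0,"hand":0},{"wx":0,"wy":0,"wz":0,"dx":0,"dy":0,"dz":0,"hand":0}]'
python3 - <<'E'
from h import *
go(.595,-.0150,.0897,-10.4)
s=cam('side'); t=cam('top')
cv2.imwrite('pics/p6.png',np.hstack([cv2.resize(s['frame'][110:230,280:400],(390,390)),cv2.resize(t['frame'][115:235,247:367],(390,390))]))
E
```

```text
time_s: 31.38
tcp_pos: [0.5491, -0.1816, 0.135]
ee_rot: [-2.408, -2.013, 0.002]
ft_force: [0.1, 0.0, -5.6]
width: 0.0278
grasp_force: 45.0
time_s: 32.25
tcp_pos: [0.5932, -0.0161, 0.1362]
ee_rot: [-2.413, -2.012, 0.002]
ft_force: [0.4, 0.1, -5.4]
width: 0.0275
grasp_force: 45.0
t 32.2 d(cm) [ 0.18  0.11 -4.65] dyaw -0.0 tilt [-0.001 -0.001 -1.   ] w 0.0275 g 45.0 F [ 0.4  0.1 -5.4] q7 [-0.6   0.53  0.7   1.87 -0.43  0.9   0.13]
```

View pics/p6.png

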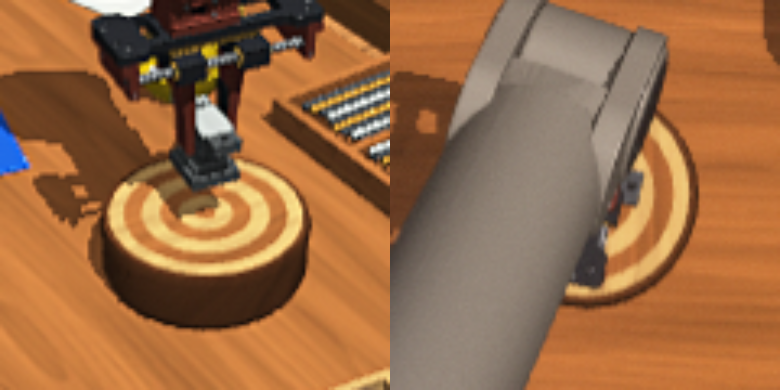

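The anvil hangs level over the rings (side crop (205,165) above the centre at (207,212)). Lowering it 4.6 cm.

```bash
python3 -m inch '[{"wx":0,"wy":0,"wz":0,"dx":0.1,"dy":0.1,"dz":-1.5,"hand":0},{"wx":0,"wy":0,"wz":0,"dx":0,"dy":0,"dz":-1.5,"hand":0},{"wx":0,"wy":0,"wz":0,"dx":0,"dy":0,"dz":-1,"hand":0},{"wx":0,"wy":0,"wz":0,"dx":0,"dy":0,"dz":-0.4,"hand":0},{"wx":0,"wy":0,"wz":0,"dx":0,"dy":0,"dz":-0.2,"hand":0},{"wx":0,"wy":0,"wz":0,"dx":0,"dy":0,"dz":0,"hand":0},{"wx":0,"wy":0,"wz":0,"dx":0,"dy":0,"dz":0,"hand":0}]'
python3 -m inch '[{"wx":0,"wy":0,"wz":0,"dx":0,"dy":0,"dz":-0.1,"hand":0},{"wx":0,"wy":0,"wz":0,"dx":0,"dy":0,"dz":0,"hand":0},{"wx":0,"wy":0,"wz":0,"dx":0,"dy":0,"dz":0,"hand":0}]'
```

```text
time_s: 33.22
tcp_pos: [0.5954, -0.014, 0.0911]
ee_rot: [2.411, 2.014, 0.001]
ft_force: [0.1, 0.2, -6.0]
width: 0.0278
grasp_force: 45.0
time_s: 33.6
tcp_pos: [0.5951, -0.0139, 0.0897]
ee_rot: [2.411, 2.014, 0.0]
ft_force: [-0.1, -0.7, -5.6]
width: 0.0278
grasp_force: 45.0
```

```bash
python3 -m inch '[{"wx":0,"wy":0,"wz":0,"dx":0,"dy":0,"dz":-0.15,"hand":0},{"wx":0,"wy":0,"wz":0,"dx":0,"dy":0,"dz":0,"hand":0},{"wx":0,"wy":0,"wz":0,"dx":0,"dy":0,"dz":0,"hand":0}]'
```

```text
time_s: 33.98
tcp_pos: [0.5953, -0.014, 0.0894]
ee_rot: [-2.411, -2.014, -0.001]
ft_force: [-3.4, 1.2, 5.8]
width: 0.0276
grasp_force: 45.0
```

```bash
python3 -m inch '[{"wx":0,"wy":0,"wz":0,"dx":0,"dy":0,"dz":0,"hand":0.5},{"wx":0,"wy":0,"wz":0,"dx":0,"dy":0,"dz":0,"hand":0.7},{"wx":0,"wy":0,"wz":0,"dx":0,"dy":0,"dz":0,"hand":0.7},{"wx":0,"wy":0,"wz":0,"dx":0,"dy":0,"dz":0,"hand":0.7},{"wx":0,"wy":0,"wz":0,"dx":0,"dy":0,"dz":2.3,"hand":0.7},{"wx":0,"wy":0,"wz":0,"dx":0,"dy":0,"dz":4,"hand":0.7},{"wx":0,"wy":0,"wz":0,"dx":0,"dy":0,"dz":4,"hand":0.7},{"wx":0,"wy":0,"wz":0,"dx":0,"dy":0,"dz":3,"hand":0.7}]'
python3 -m inch '[{"wx":0,"wy":0,"wz":-0.5,"dx":-1.5,"dy":4,"dz":0,"hand":0.7},{"wx":0,"wy":0,"wz":0,"dx":-1.8,"dy":5,"dz":0,"hand":0.7},{"wx":0,"wy":0,"wz":0,"dx":-1.8,"dy":5,"dz":0,"hand":0.7},{"wx":0,"wy":0,"wz":0,"dx":-1.8,"dy":5,"dz":0,"hand":0.7},{"wx":0,"wy":0,"wz":0,"dx":-1.8,"dy":5,"dz":0,"hand":0.7},{"wx":0,"wy":0,"wz":0,"dx":-1.8,"dy":3.7,"dz":0,"hand":0.7},{"wx":0,"wy":0,"wz":0,"dx":0,"dy":0,"dz":0,"hand":0.7},{"wx":0,"wy":0,"wz":0,"dx":0,"dy":0,"dz":0,"hand":0.7}]' | tail -1
python3 - <<'E'
from h import *
go(.4904,.2634,.1097)
t=cam('top'); s=cam('side')
cv2.imwrite('pics/p7.png',np.hstack([cv2.resize(s['frame'][110:230,280:400],(390,390)),cv2.resize(t['frame'][115:235,247:367],(390,390))]))
for k,c in(('top',t),('side',s)):
    P=cloud(c)
    m=(np.hypot(P[...,0]-.595,P[...,1]+.005)<.08)&(P[...,2]>.105)&(P[...,2]<.13)
    n,l,st,ce=cv2.connectedComponentsWithStats(m.astype(np.uint8)); m=l==1+np.argmax(st[1:,4])
    print(k,m.sum(),np.percentile(P[m][:,2],90).round(4),cv2.minAreaRect(P[m][:,:2].astype(np.float32)))
E
```

```text
time_s: 34.98
tcp_pos: [0.5954, -0.0141, 0.2229]
ee_rot: [2.411, 2.013, 0.002]
ft_force: [0.6, 0.8, 0.1]
width: 0.0615
grasp_force: 0.0
grasp_force: 0.0
t 36.0 d(cm) [  0.     0.11 -11.15] dyaw -0.2 tilt [ 0. -0. -1.] w 0.0615 g 0.0 F [-0.4  0.5 -0.6] q7 [-1.2   0.34  0.75  1.88 -0.27  1.02 -0.52]
top 403 0.118 ((0.5968496799468994, -0.0032500512897968292), (0.10754163563251495, 0.029039693996310234), 78.76889038085938)
side 241 0.118 ((0.5962637662887573, -0.005328517407178879), (0.10631322860717773, 0.03076973930001259), 78.23092651367188)
```

View pics/p7.png

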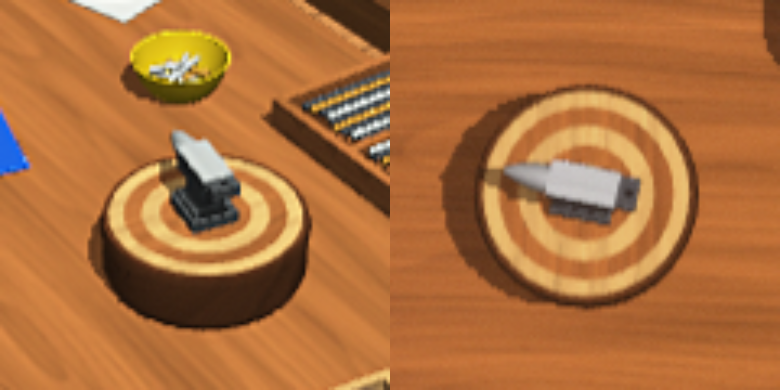

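The anvil stands upright in the rings (top crop (585,190), rings centre about (587,195)), within 1 to 2 mm of the centre. Next, regrip the canister.

```bash
python3 -m inch '[{"wx":0,"wy":0,"wz":0,"dx":0,"dy":0,"dz":-3,"hand":0.7},{"wx":0,"wy":0,"wz":0,"dx":0,"dy":0,"dz":-4,"hand":0.7},{"wx":0,"wy":0,"wz":0,"dx":0,"dy":0,"dz":-3,"hand":0.7},{"wx":0,"wy":0,"wz":0,"dx":0,"dy":0,"dz":-1.2,"hand":0.6},{"wx":0,"wy":0,"wz":0,"dx":0,"dy":0,"dz":0,"hand":0.5},{"wx":0,"wy":0,"wz":0,"dx":0,"dy":0,"dz":0,"hand":0.4},{"wx":0,"wy":0,"wz":0,"dx":0,"dy":0,"dz":0,"hand":0.3},{"wx":0,"wy":0,"wz":0,"dx":0,"dy":0,"dz":0,"hand":0.2}]' 20
python3 -m inch '[{"wx":0,"wy":0,"wz":0,"dx":0,"dy":0,"dz":0,"hand":0},{"wx":0,"wy":0,"wz":0,"dx":0,"dy":0,"dz":0,"hand":0},{"wx":0,"wy":0,"wz":0,"dx":0,"dy":0,"dz":0,"hand":0}]' 25
```

```text
time_s: 37.08
tcp_pos: [0.4904, 0.2636, 0.11]
ee_rot: [-2.419, -2.003, -0.002]
ft_force: [-1.4, -0.1, 4.6]
width: 0.0255
grasp_force: 20.0
time_s: 37.45
tcp_pos: [0.4904, 0.2636, 0.11]
ee_rot: [-2.419, -2.004, -0.002]
ft_force: [-1.7, 0.1, 6.2]
width: 0.0255
grasp_force: 25.0
```

```bash
python3 -m inch '[{"wx":0,"wy":0,"wz":0,"dx":0,"dy":0,"dz":2.5,"hand":0},{"wx":0,"wy":0,"wz":0,"dx":0,"dy":0,"dz":4,"hand":0},{"wx":0,"wy":0,"wz":0,"dx":0,"dy":0,"dz":4,"hand":0},{"wx":0,"wy":0,"wz":0,"dx":0,"dy":0,"dz":2.5,"hand":0},{"wx":0,"wy":0,"wz":0,"dx":0,"dy":-2,"dz":0,"hand":0},{"wx":0,"wy":0,"wz":0,"dx":0,"dy":-4,"dz":0,"hand":0},{"wx":0,"wy":0,"wz":0,"dx":0,"dy":-5,"dz":0,"hand":0},{"wx":0,"wy":0,"wz":0,"dx":0,"dy":-5,"dz":0,"hand":0}]'
python3 -m inch '[{"wx":0,"wy":0,"wz":0,"dx":0,"dy":-5,"dz":0,"hand":0},{"wx":0,"wy":0,"wz":0,"dx":0,"dy":-5,"dz":0,"hand":0},{"wx":0,"wy":0,"wz":0,"dx":0,"dy":-5,"dz":0,"hand":0},{"wx":0,"wy":0,"wz":0,"dx":0,"dy":-5,"dz":0,"hand":0},{"wx":0,"wy":0,"wz":0,"dx":0,"dy":-5,"dz":0,"hand":0},{"wx":0,"wy":0,"wz":0,"dx":1,"dy":-5,"dz":0,"hand":0},{"wx":0,"wy":0,"wz":0,"dx":1.5,"dy":-5,"dz":0,"hand":0},{"wx":0,"wy":0,"wz":0,"dx":1.5,"dy":-5,"dz":0,"hand":0}]' | tail -2
python3 -m inch '[{"wx":0,"wy":0,"wz":0,"dx":2,"dy":-3,"dz":0,"hand":0},{"wx":0,"wy":0,"wz":0,"dx":2.1,"dy":-2.1,"dz":0,"hand":0},{"wx":0,"wy":0,"wz":0,"dx":0,"dy":0,"dz":0,"hand":0},{"wx":0,"wy":0,"wz":0,"dx":0,"dy":0,"dz":0,"hand":0},{"wx":0,"wy":0,"wz":0,"dx":0,"dy":0,"dz":0,"hand":0}]'
python3 -c "
from h import *
go(.5713,-.3474,.1136)"
```

```text
time_s: 38.45
tcp_pos: [0.4885, 0.0999, 0.2375]
ee_rot: [-2.42, -2.003, 0.004]
ft_force: [1.0, -0.8, -2.2]
width: 0.0259
grasp_force: 25.0
width: 0.0255
grasp_force: 25.0
time_s: 40.08
tcp_pos: [0.5702, -0.3473, 0.2387]
ee_rot: [-2.419, -2.003, -0.0]
ft_force: [-0.5, 0.4, -1.5]
width: 0.0258
grasp_force: 25.0
t 40.1 d(cm) [ 1.100e-01 -1.000e-02 -1.251e+01] dyaw -0.3 tilt [-0.001  0.001 -1.   ] w 0.0258 g 25.0 F [-0.5  0.4 -1.5] q7 [-0.1   0.57  0.84  1.6  -0.46  1.18  0.65]
```

```bash
python3 -m inch '[{"wx":0,"wy":0,"wz":0,"dx":0.1,"dy":0,"dz":-3,"hand":0},{"wx":0,"wy":0,"wz":0,"dx":0,"dy":0,"dz":-4,"hand":0},{"wx":0,"wy":0,"wz":0,"dx":0,"dy":0,"dz":-3,"hand":0},{"wx":0,"wy":0,"wz":0,"dx":0,"dy":0,"dz":-1.6,"hand":0},{"wx":0,"wy":0,"wz":0,"dx":0,"dy":0,"dz":-0.6,"hand":0},{"wx":0,"wy":0,"wz":0,"dx":0,"dy":0,"dz":-0.2,"hand":0},{"wx":0,"wy":0,"wz":0,"dx":0,"dy":0,"dz":0,"hand":0},{"wx":0,"wy":0,"wz":0,"dx":0,"dy":0,"dz":0,"hand":0}]'
python3 -m inch '[{"wx":0,"wy":0,"wz":0,"dx":0,"dy":0,"dz":0,"hand":0},{"wx":0,"wy":0,"wz":0,"dx":0,"dy":0,"dz":0,"hand":0}]'
```

```text
time_s: 41.08
tcp_pos: [0.5725, -0.3482, 0.116]
ee_rot: [2.419, 2.003, 0.001]
ft_force: [0.2, 0.5, -3.1]
width: 0.0255
grasp_force: 25.0
time_s: 41.32
tcp_pos: [0.5722, -0.348, 0.1153]
ee_rot: [2.42, 2.003, 0.0]
ft_force: [-0.6, -0.3, -3.0]
width: 0.0256
grasp_force: 25.0
```

```bash
python3 -m inch '[{"wx":0,"wy":0,"wz":0,"dx":-0.1,"dy":0.1,"dz":-0.2,"hand":0},{"wx":0,"wy":0,"wz":0,"dx":0,"dy":0,"dz":0,"hand":0},{"wx":0,"wy":0,"wz":0,"dx":0,"dy":0,"dz":0,"hand":0}]'
```

```text
time_s: 41.7
tcp_pos: [0.5715, -0.3476, 0.114]
ee_rot: [2.419, 2.002, 0.001]
ft_force: [-0.8, -0.6, 5.6]
width: 0.0255
grasp_force: 25.0
```

```bash
python3 -m inch '[{"wx":0,"wy":0,"wz":0,"dx":0,"dy":0,"dz":0,"hand":0.5},{"wx":0,"wy":0,"wz":0,"dx":0,"dy":0,"dz":0,"hand":0.7},{"wx":0,"wy":0,"wz":0,"dx":0,"dy":0,"dz":0,"hand":0.7},{"wx":0,"wy":0,"wz":0,"dx":0,"dy":0,"dz":0,"hand":0.7},{"wx":0,"wy":0,"wz":0,"dx":0,"dy":0,"dz":2,"hand":0.7},{"wx":0,"wy":0,"wz":0,"dx":0,"dy":0,"dz":4,"hand":0.7},{"wx":0,"wy":0,"wz":0,"dx":0,"dy":0,"dz":3,"hand":0.7},{"wx":0,"wy":0,"wz":0,"dx":0,"dy":0,"dz":2,"hand":0.7}]'
python3 -m inch '[{"wx":0,"wy":0,"wz":0,"dx":-0.6,"dy":5.9,"dz":0,"hand":0.7},{"wx":0,"wy":0,"wz":0,"dx":-0.6,"dy":5.9,"dz":0,"hand":0.7},{"wx":0,"wy":0,"wz":0,"dx":-0.6,"dy":5.9,"dz":0,"hand":0.7},{"wx":0,"wy":0,"wz":0,"dx":-0.6,"dy":5.9,"dz":0,"hand":0.7},{"wx":0,"wy":0,"wz":0,"dx":-0.6,"dy":5.9,"dz":0,"hand":0.7},{"wx":0,"wy":0,"wz":0,"dx":-0.6,"dy":5.9,"dz":0,"hand":0.7},{"wx":0,"wy":0,"wz":0,"dx":-0.6,"dy":5.9,"dz":0,"hand":0.7},{"wx":0,"wy":0,"wz":0,"dx":-0.6,"dy":5.9,"dz":0,"hand":0.7}]' | tail -1
python3 -m inch '[{"wx":0,"wy":0,"wz":0,"dx":-0.6,"dy":5.9,"dz":0,"hand":0.7},{"wx":0,"wy":0,"wz":0,"dx":-0.6,"dy":5.9,"dz":0,"hand":0.7},{"wx":0,"wy":0,"wz":0,"dx":-0.4,"dy":5.9,"dz":0,"hand":0.7},{"wx":0,"wy":0,"wz":0,"dx":0,"dy":3.5,"dz":0,"hand":0.7},{"wx":0,"wy":0,"wz":0,"dx":0,"dy":0,"dz":0,"hand":0.7},{"wx":0,"wy":0,"wz":0,"dx":0,"dy":0,"dz":0,"hand":0.7}]' | tail -1
python3 -c "
from h import *
go(.5074,.3364,.1024)"
```

```text
time_s: 42.7
tcp_pos: [0.5715, -0.3476, 0.226]
ee_rot: [2.418, 2.002, 0.002]
ft_force: [0.2, 0.2, -0.3]
width: 0.0616
grasp_force: 0.0
grasp_force: 0.0
grasp_force: 0.0
t 44.5 d(cm) [ 1.00e-02  6.00e-02 -1.21e+01] dyaw -0.2 tilt [ 0.    -0.001 -1.   ] w 0.0617 g 0.0 F [ 1.6 -0.3 -0.1] q7 [-1.3   0.48  0.85  1.76 -0.4   1.09 -0.51]
```

```bash
python3 -m inch '[{"wx":0,"wy":0,"wz":0,"dx":0,"dy":0,"dz":-3.5,"hand":0.7},{"wx":0,"wy":0,"wz":0,"dx":0,"dy":0,"dz":-4,"hand":0.7},{"wx":0,"wy":0,"wz":0,"dx":0,"dy":0,"dz":-3,"hand":0.7},{"wx":0,"wy":0,"wz":0,"dx":0,"dy":0,"dz":-1.6,"hand":0.6},{"wx":0,"wy":0,"wz":0,"dx":0,"dy":0,"dz":0,"hand":0.5},{"wx":0,"wy":0,"wz":0,"dx":0,"dy":0,"dz":0,"hand":0.4},{"wx":0,"wy":0,"wz":0,"dx":0,"dy":0,"dz":0,"hand":0.3},{"wx":0,"wy":0,"wz":0,"dx":0,"dy":0,"dz":0,"hand":0.2}]' 20
python3 -m inch '[{"wx":0,"wy":0,"wz":0,"dx":0,"dy":0,"dz":0,"hand":0},{"wx":0,"wy":0,"wz":0,"dx":0,"dy":0,"dz":0,"hand":0},{"wx":0,"wy":0,"wz":0,"dx":0,"dy":0,"dz":0,"hand":0}]' 25
```

```text
time_s: 45.45
tcp_pos: [0.5077, 0.3375, 0.1034]
ee_rot: [-2.419, -2.004, -0.003]
ft_force: [-2.0, -0.2, 7.2]
width: 0.0317
grasp_force: 20.0
time_s: 45.82
tcp_pos: [0.5077, 0.3375, 0.1034]
ee_rot: [-2.419, -2.004, -0.003]
ft_force: [-2.2, -0.1, 6.4]
width: 0.0317
grasp_force: 25.0
```

```bash
python3 -m inch '[{"wx":0,"wy":0,"wz":0,"dx":0,"dy":0,"dz":2.5,"hand":0},{"wx":0,"wy":0,"wz":0,"dx":0,"dy":0,"dz":4,"hand":0},{"wx":0,"wy":0,"wz":0,"dx":0,"dy":0,"dz":4,"hand":0},{"wx":0,"wy":0,"wz":0,"dx":0,"dy":0,"dz":2.5,"hand":0},{"wx":0,"wy":0,"wz":0,"dx":0,"dy":-2,"dz":0,"hand":0},{"wx":0,"wy":0,"wz":0,"dx":0,"dy":-4,"dz":0,"hand":0},{"wx":0,"wy":0,"wz":0,"dx":0,"dy":-5,"dz":0,"hand":0},{"wx":0,"wy":0,"wz":0,"dx":0,"dy":-5,"dz":0,"hand":0}]'
python3 -m inch '[{"wx":0,"wy":0,"wz":0,"dx":0,"dy":-5,"dz":0,"hand":0},{"wx":0,"wy":0,"wz":0,"dx":0,"dy":-5,"dz":0,"hand":0},{"wx":0,"wy":0,"wz":0,"dx":0,"dy":-5,"dz":0,"hand":0},{"wx":0,"wy":0,"wz":0,"dx":0,"dy":-5,"dz":0,"hand":0},{"wx":0,"wy":0,"wz":0,"dx":-0.5,"dy":-5,"dz":0,"hand":0},{"wx":0,"wy":0,"wz":0,"dx":-0.5,"dy":-5,"dz":0,"hand":0},{"wx":0,"wy":0,"wz":0,"dx":-0.8,"dy":-5,"dz":0,"hand":0},{"wx":0,"wy":0,"wz":0,"dx":-0.8,"dy":-5,"dz":0,"hand":0}]' | tail -2
python3 -m inch '[{"wx":0,"wy":0,"wz":0,"dx":-0.8,"dy":-5,"dz":0,"hand":0},{"wx":0,"wy":0,"wz":0,"dx":-0.8,"dy":-4.5,"dz":0,"hand":0},{"wx":0,"wy":0,"wz":0,"dx":-0.6,"dy":-3,"dz":0,"hand":0},{"wx":0,"wy":0,"wz":0,"dx":-0.5,"dy":-1.5,"dz":0,"hand":0},{"wx":0,"wy":0,"wz":0,"dx":0,"dy":0,"dz":0,"hand":0},{"wx":0,"wy":0,"wz":0,"dx":0,"dy":0,"dz":0,"hand":0},{"wx":0,"wy":0,"wz":0,"dx":0,"dy":0,"dz":0,"hand":0}]'
python3 -c "
from h import *
go(.455,-.3624,.107)"
```

```text
time_s: 46.82
tcp_pos: [0.5056, 0.1738, 0.2305]
ee_rot: [-2.42, -2.003, 0.004]
ft_force: [0.4, 0.2, -3.1]
width: 0.0323
grasp_force: 25.0
width: 0.0316
grasp_force: 25.0
time_s: 48.7
tcp_pos: [0.4548, -0.3614, 0.2319]
ee_rot: [-2.417, -2.006, -0.001]
ft_force: [0.1, -0.4, -3.2]
width: 0.0313
grasp_force: 25.0
t 48.7 d(cm) [  0.02  -0.1  -12.49] dyaw -0.4 tilt [ 0.     0.001 -1.   ] w 0.0313 g 25.0 F [ 0.1 -0.4 -3.2] q7 [-0.13  0.44  0.94  1.82 -0.4   1.09  0.77]
```

```bash
python3 -m inch '[{"wx":0,"wy":0,"wz":0,"dx":0,"dy":0,"dz":-3,"hand":0},{"wx":0,"wy":0,"wz":0,"dx":0,"dy":0,"dz":-4,"hand":0},{"wx":0,"wy":0,"wz":0,"dx":0,"dy":0,"dz":-3,"hand":0},{"wx":0,"wy":0,"wz":0,"dx":0,"dy":0,"dz":-1.6,"hand":0},{"wx":0,"wy":0,"wz":0,"dx":0,"dy":0,"dz":-0.6,"hand":0},{"wx":0,"wy":0,"wz":0,"dx":0,"dy":0,"dz":-0.2,"hand":0},{"wx":0,"wy":0,"wz":0,"dx":0,"dy":0,"dz":0,"hand":0},{"wx":0,"wy":0,"wz":0,"dx":0,"dy":0,"dz":0,"hand":0}]'
python3 -m inch '[{"wx":0,"wy":0,"wz":0,"dx":0,"dy":0,"dz":-0.1,"hand":0},{"wx":0,"wy":0,"wz":0,"dx":0,"dy":0,"dz":0,"hand":0},{"wx":0,"wy":0,"wz":0,"dx":0,"dy":0,"dz":0,"hand":0}]'
```

```text
time_s: 49.7
tcp_pos: [0.4545, -0.3633, 0.1089]
ee_rot: [2.419, 2.003, 0.001]
ft_force: [0.1, 0.2, -2.8]
width: 0.0312
grasp_force: 25.0
time_s: 50.08
tcp_pos: [0.4543, -0.3632, 0.1075]
ee_rot: [2.419, 2.003, 0.0]
ft_force: [0.4, -0.2, -0.1]
width: 0.0315
grasp_force: 25.0
```

```bash
python3 -m inch '[{"wx":0,"wy":0,"wz":0,"dx":0,"dy":0,"dz":0,"hand":0.5},{"wx":0,"wy":0,"wz":0,"dx":0,"dy":0,"dz":0,"hand":0.7},{"wx":0,"wy":0,"wz":0,"dx":0,"dy":0,"dz":0,"hand":0.7},{"wx":0,"wy":0,"wz":0,"dx":0,"dy":0,"dz":0,"hand":0.7},{"wx":0,"wy":0,"wz":0,"dx":0,"dy":0,"dz":2,"hand":0.7},{"wx":0,"wy":0,"wz":0,"dx":0,"dy":0,"dz":4,"hand":0.7},{"wx":0,"wy":0,"wz":0,"dx":0,"dy":0,"dz":4,"hand":0.7},{"wx":0,"wy":0,"wz":0,"dx":0,"dy":0,"dz":2,"hand":0.7}]'
python3 -m inch '[{"wx":0,"wy":0,"wz":0,"dx":0.6,"dy":5.9,"dz":0,"hand":0.7},{"wx":0,"wy":0,"wz":0,"dx":0.6,"dy":5.9,"dz":0,"hand":0.7},{"wx":0,"wy":0,"wz":0,"dx":0.6,"dy":5.9,"dz":0,"hand":0.7},{"wx":0,"wy":0,"wz":0,"dx":0.6,"dy":5.9,"dz":0,"hand":0.7},{"wx":0,"wy":0,"wz":0,"dx":0.6,"dy":5.9,"dz":0,"hand":0.7},{"wx":0,"wy":0,"wz":0,"dx":0.6,"dy":5.9,"dz":0,"hand":0.7},{"wx":0,"wy":0,"wz":0,"dx":0.6,"dy":5.9,"dz":0,"hand":0.7},{"wx":0,"wy":0,"wz":0,"dx":0.6,"dy":5.9,"dz":0,"hand":0.7}]' | tail -1
python3 -m inch '[{"wx":0,"wy":0,"wz":0,"dx":0.6,"dy":5.9,"dz":0,"hand":0.7},{"wx":0,"wy":0,"wz":0,"dx":0.6,"dy":5.9,"dz":0,"hand":0.7},{"wx":0,"wy":0,"wz":0,"dx":0.6,"dy":5.9,"dz":0,"hand":0.7},{"wx":0,"wy":0,"wz":0,"dx":0.6,"dy":5.9,"dz":0,"hand":0.7},{"wx":0,"wy":0,"wz":0,"dx":0,"dy":5.9,"dz":0,"hand":0.7},{"wx":0,"wy":0,"wz":0,"dx":0,"dy":0.6,"dz":0,"hand":0.7},{"wx":0,"wy":0,"wz":0,"dx":0,"dy":0,"dz":0,"hand":0.7},{"wx":0,"wy":0,"wz":0,"dx":0,"dy":0,"dz":0,"hand":0.7}]' | tail -1
python3 -c "
from h import *
go(.5262,.4102,.1023)"
```

```text
time_s: 51.08
tcp_pos: [0.4546, -0.3639, 0.2302]
ee_rot: [2.418, 2.001, 0.002]
ft_force: [-0.0, -0.1, -0.1]
width: 0.0614
grasp_force: 0.0
grasp_force: 0.0
grasp_force: 0.0
t 53.1 d(cm) [ -0.05   0.24 -12.52] dyaw -0.1 tilt [ 0. -0. -1.] w 0.0612 g 0.0 F [ 0.3 -0.4 -0.5] q7 [-1.31  0.58  0.84  1.61 -0.46  1.16 -0.55]
```

```bash
python3 -m inch '[{"wx":0,"wy":0,"wz":0,"dx":0,"dy":0.1,"dz":-3.5,"hand":0.7},{"wx":0,"wy":0,"wz":0,"dx":0,"dy":0,"dz":-4,"hand":0.7},{"wx":0,"wy":0,"wz":0,"dx":0,"dy":0,"dz":-3,"hand":0.7},{"wx":0,"wy":0,"wz":0,"dx":0,"dy":0,"dz":-2,"hand":0.6},{"wx":0,"wy":0,"wz":0,"dx":0,"dy":0,"dz":0,"hand":0.5},{"wx":0,"wy":0,"wz":0,"dx":0,"dy":0,"dz":0,"hand":0.4},{"wx":0,"wy":0,"wz":0,"dx":0,"dy":0,"dz":0,"hand":0.3},{"wx":0,"wy":0,"wz":0,"dx":0,"dy":0,"dz":0,"hand":0.2}]' 20
python3 -m inch '[{"wx":0,"wy":0,"wz":0,"dx":0,"dy":0,"dz":0,"hand":0},{"wx":0,"wy":0,"wz":0,"dx":0,"dy":0,"dz":0,"hand":0},{"wx":0,"wy":0,"wz":0,"dx":0,"dy":0,"dz":0,"hand":0}]' 25
```

```text
time_s: 54.08
tcp_pos: [0.5266, 0.4115, 0.1033]
ee_rot: [-2.42, -2.003, -0.003]
ft_force: [-0.1, 0.5, 4.2]
width: 0.0241
grasp_force: 20.0
time_s: 54.45
tcp_pos: [0.5267, 0.4115, 0.1033]
ee_rot: [-2.42, -2.003, -0.003]
ft_force: [-1.4, -0.1, 6.0]
width: 0.0237
grasp_force: 25.0
```

```bash
python3 -m inch '[{"wx":0,"wy":0,"wz":0,"dx":0,"dy":0,"dz":2.5,"hand":0},{"wx":0,"wy":0,"wz":0,"dx":0,"dy":0,"dz":4,"hand":0},{"wx":0,"wy":0,"wz":0,"dx":0,"dy":0,"dz":4,"hand":0},{"wx":0,"wy":0,"wz":0,"dx":0,"dy":0,"dz":2.5,"hand":0},{"wx":0,"wy":0,"wz":0,"dx":0,"dy":-2,"dz":0,"hand":0},{"wx":0,"wy":0,"wz":0,"dx":0,"dy":-4,"dz":0,"hand":0},{"wx":0,"wy":0,"wz":0,"dx":0,"dy":-5,"dz":0,"hand":0},{"wx":0,"wy":0,"wz":0,"dx":0,"dy":-5,"dz":0,"hand":0}]'
python3 -m inch '[{"wx":0,"wy":0,"wz":0,"dx":-0.6,"dy":-5,"dz":0,"hand":0},{"wx":0,"wy":0,"wz":0,"dx":-0.6,"dy":-5,"dz":0,"hand":0},{"wx":0,"wy":0,"wz":0,"dx":-0.6,"dy":-5,"dz":0,"hand":0},{"wx":0,"wy":0,"wz":0,"dx":-0.6,"dy":-5,"dz":0,"hand":0},{"wx":0,"wy":0,"wz":0,"dx":-0.6,"dy":-5,"dz":0,"hand":0},{"wx":0,"wy":0,"wz":0,"dx":-0.6,"dy":-5,"dz":0,"hand":0},{"wx":0,"wy":0,"wz":0,"dx":-0.6,"dy":-5,"dz":0,"hand":0},{"wx":0,"wy":0,"wz":0,"dx":-0.6,"dy":-5,"dz":0,"hand":0}]' | tail -2
python3 -m inch '[{"wx":0,"wy":0,"wz":0,"dx":-0.4,"dy":-5,"dz":0,"hand":0},{"wx":0,"wy":0,"wz":0,"dx":-0.4,"dy":-5,"dz":0,"hand":0},{"wx":0,"wy":0,"wz":0,"dx":-0.4,"dy":-3.3,"dz":0,"hand":0},{"wx":0,"wy":0,"wz":0,"dx":-0.3,"dy":-2,"dz":0,"hand":0},{"wx":0,"wy":0,"wz":0,"dx":0,"dy":0,"dz":0,"hand":0},{"wx":0,"wy":0,"wz":0,"dx":0,"dy":0,"dz":0,"hand":0},{"wx":0,"wy":0,"wz":0,"dx":0,"dy":0,"dz":0,"hand":0}]'
python3 - <<'E'
from h import *
go(.4635,-.3017,.107)
s=cam('side'); t=cam('top')
cv2.imwrite('pics/p8.png',np.hstack([cv2.resize(s['frame'][200:340,315:475],(400,350)),cv2.resize(t['frame'][150:270,360:500],(400,350))]))
E
```

```text
time_s: 55.45
tcp_pos: [0.5247, 0.2476, 0.2303]
ee_rot: [-2.42, -2.003, 0.005]
ft_force: [1.3, -1.1, -2.1]
width: 0.0235
grasp_force: 25.0
width: 0.0236
grasp_force: 25.0
time_s: 57.32
tcp_pos: [0.4632, -0.3005, 0.2317]
ee_rot: [-2.417, -2.005, -0.0]
ft_force: [0.5, 0.2, -1.5]
width: 0.0239
grasp_force: 25.0
t 57.3 d(cm) [  0.03  -0.12 -12.47] dyaw -0.4 tilt [-0.001  0.001 -1.   ] w 0.0239 g 25.0 F [ 0.5  0.2 -1.5] q7 [-0.29  0.39  0.98  1.89 -0.37  1.06  0.65]
```

View pics/p8.png

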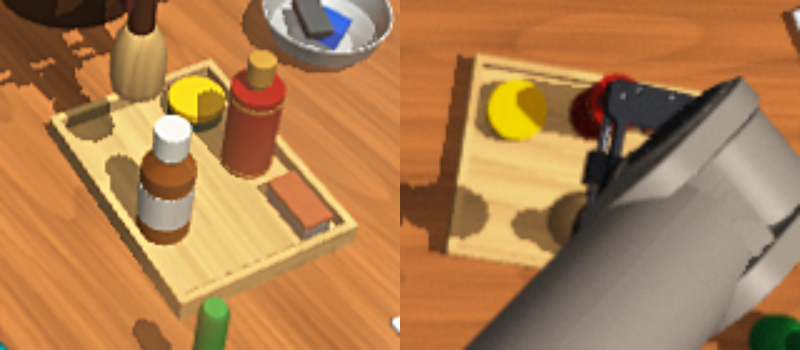

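The bottle (165,190) and canister (250,120) stand upright in the tray, and the mallet hangs upright above its spot (135,60). Lowering.

```bash
python3 -m inch '[{"wx":0,"wy":0,"wz":0,"dx":0,"dy":0,"dz":-3,"hand":0},{"wx":0,"wy":0,"wz":0,"dx":0,"dy":0,"dz":-4,"hand":0},{"wx":0,"wy":0,"wz":0,"dx":0,"dy":0,"dz":-3,"hand":0},{"wx":0,"wy":0,"wz":0,"dx":0,"dy":0,"dz":-1.6,"hand":0},{"wx":0,"wy":0,"wz":0,"dx":0,"dy":0,"dz":-0.6,"hand":0},{"wx":0,"wy":0,"wz":0,"dx":0,"dy":0,"dz":-0.2,"hand":0},{"wx":0,"wy":0,"wz":0,"dx":0,"dy":0,"dz":0,"hand":0},{"wx":0,"wy":0,"wz":0,"dx":0,"dy":0,"dz":0,"hand":0}]'
python3 -m inch '[{"wx":0,"wy":0,"wz":0,"dx":0,"dy":0,"dz":-0.1,"hand":0},{"wx":0,"wy":0,"wz":0,"dx":0,"dy":0,"dz":0,"hand":0},{"wx":0,"wy":0,"wz":0,"dx":0,"dy":0,"dz":0,"hand":0}]'
```

```text
time_s: 58.42
tcp_pos: [0.4635, -0.3022, 0.1089]
ee_rot: [2.419, 2.003, 0.001]
ft_force: [0.1, 1.4, -2.0]
width: 0.0233
grasp_force: 25.0
time_s: 58.8
tcp_pos: [0.4632, -0.3019, 0.1072]
ee_rot: [2.42, 2.004, 0.0]
ft_force: [0.5, -0.2, -0.7]
width: 0.0234
grasp_force: 25.0
```

Lower a touch more to firm contact, release, and retreat up and to +y.

```bash
python3 -m inch '[{"wx":0,"wy":0,"wz":0,"dx":0,"dy":0,"dz":-0.07,"hand":0},{"wx":0,"wy":0,"wz":0,"dx":0,"dy":0,"dz":0,"hand":0},{"wx":0,"wy":0,"wz":0,"dx":0,"dy":0,"dz":0,"hand":0}]'
python3 -m inch '[{"wx":0,"wy":0,"wz":0,"dx":0,"dy":0,"dz":0,"hand":0.5},{"wx":0,"wy":0,"wz":0,"dx":0,"dy":0,"dz":0,"hand":0.7},{"wx":0,"wy":0,"wz":0,"dx":0,"dy":0,"dz":0,"hand":0.7},{"wx":0,"wy":0,"wz":0,"dx":0,"dy":0,"dz":0,"hand":0.7},{"wx":0,"wy":0,"wz":0,"dx":0,"dy":0,"dz":2,"hand":0.7},{"wx":0,"wy":0,"wz":0,"dx":0,"dy":0,"dz":4,"hand":0.7},{"wx":0,"wy":0,"wz":0,"dx":0,"dy":0,"dz":4,"hand":0.7},{"wx":0,"wy":0,"wz":0,"dx":0,"dy":0,"dz":3,"hand":0.7}]'
python3 -m inch '[{"wx":0,"wy":0,"wz":0,"dx":0.6,"dy":5.9,"dz":0,"hand":0.7},{"wx":0,"wy":0,"wz":0,"dx":0.6,"dy":5.9,"dz":0,"hand":0.7},{"wx":0,"wy":0,"wz":0,"dx":0.6,"dy":5.9,"dz":0,"hand":0.7},{"wx":0,"wy":0,"wz":0,"dx":0.6,"dy":5.9,"dz":0,"hand":0.7},{"wx":0,"wy":0,"wz":0,"dx":0,"dy":5.9,"dz":0,"hand":0.7},{"wx":0,"wy":0,"wz":0,"dx":0,"dy":5.9,"dz":0,"hand":0.7},{"wx":0,"wy":0,"wz":0,"dx":0,"dy":5.9,"dz":0,"hand":0.7},{"wx":0,"wy":0,"wz":0,"dx":0,"dy":5.9,"dz":0,"hand":0.7}]' | tail -1
python3 -m inch '[{"wx":0,"wy":0,"wz":0,"dx":0,"dy":5.9,"dz":0,"hand":0.7},{"wx":0,"wy":0,"wz":0,"dx":0,"dy":4,"dz":0,"hand":0.7},{"wx":0,"wy":0,"wz":0,"dx":0,"dy":0,"dz":0,"hand":0.7},{"wx":0,"wy":0,"wz":0,"dx":0,"dy":0,"dz":0,"hand":0.7},{"wx":0,"wy":0,"wz":0,"dx":0,"dy":0,"dz":0,"hand":0.7},{"wx":0,"wy":0,"wz":0,"dx":0,"dy":0,"dz":0,"hand":0.7}]' | tail -1
python3 - <<'E'
from h import *
from scipy.optimize import least_squares
t=cam('top','t9'); s=cam('side','s9'); PP={'top':cloud(t),'side':cloud(s)}
cv2.imwrite('pics/p9.png',np.hstack([cv2.resize(s['frame'][110:340,280:475],(390,460)),cv2.resize(t['frame'][110:270,245:480],(390,266)) if 0 else cv2.resize(t['frame'][110:270,260:480],(400,460))]))
for nm,g,rad,lo,hi in(('bottle',(.454,-.363),.016,.113,.134),('canister',(.571,-.346),.013,.122,.138),('mallet',(.4635,-.302),.012,.085,.142),('bottlebody',(.454,-.363),.025,.03,.085)):
    for v in('top','side'):
        Q=PP[v].reshape(-1,3); m=(np.hypot(Q[:,0]-g[0],Q[:,1]-g[1])<rad+.012)&(Q[:,2]>lo)&(Q[:,2]<hi); q=Q[m]
        f=least_squares(lambda c:np.hypot(q[:,0]-c[0],q[:,1]-c[1])-rad,g,loss='soft_l1',f_scale=.002); print(nm,v,len(q),f.x.round(4))
E
```

```text
time_s: 59.18
tcp_pos: [0.4633, -0.3022, 0.1072]
ee_rot: [2.42, 2.003, 0.001]
ft_force: [-0.9, 2.2, 6.3]
width: 0.0234
grasp_force: 25.0
time_s: 60.18
tcp_pos: [0.4632, -0.3027, 0.2394]
ee_rot: [2.419, 2.001, 0.002]
ft_force: [0.7, 0.5, -0.1]
width: 0.0616
grasp_force: 0.0
grasp_force: 0.0
grasp_force: 0.0
bottle top 26 [ 0.4548 -0.3657]
bottle side 101 [ 0.4529 -0.3632]
canister top 13 [ 0.5711 -0.3482]
canister side 58 [ 0.5711 -0.3466]
mallet top 43 [ 0.4644 -0.3029]
mallet side 192 [ 0.4625 -0.3017]
bottlebody top 94 [ 0.4547 -0.3646]
bottlebody side 370 [ 0.4527 -0.3638]
```

View pics/p9.png

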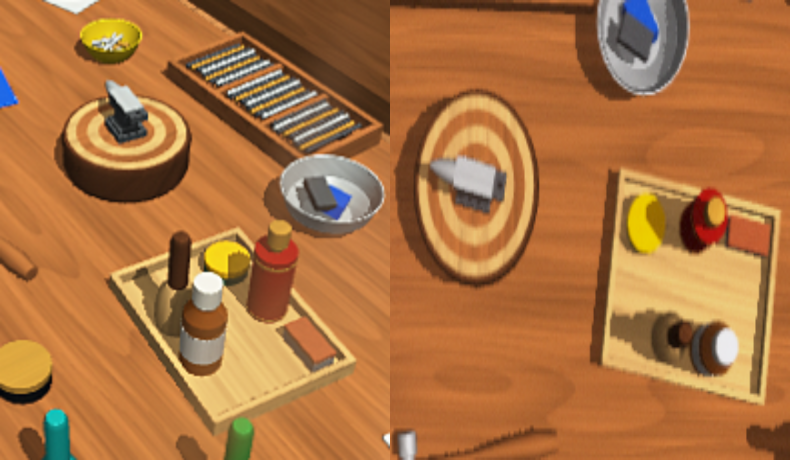

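The bottle, canister and mallet are upright and within about 1 mm of their starting spots. The anvil is on the log centre (125,110), and the wax tin and bowl are undisturbed. Handing in.

```bash
python3 -c "
from rig import r
print(r.finish_job())"
```

```text
the job is handed in; nothing more can be done
None
```

I handed the job in: the anvil stands upright within about 2 mm of the log's centre, the bottle, canister and mallet are back upright within about 1 mm of where they stood, and the wax tin and bowl look undisturbed in the final images; no verdict came back.

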